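# Set the contact head with the gauge blade

### The arm

A 6-joint arm with a two-finger parallel gripper is mounted at the origin on the work surface. World frame = base frame: x ahead of the robot, y to its left, z up, the work surface at z = 0. Lengths are in m, angles in rad, forces in N, time in s.
With the tool pointing down it reaches from about 0.3 to 0.775 m from the base axis. Payload 14.6 kg.
Tool frame: the origin (TCP) lies midway between the tips of the shut fingers; the grasp point (between the pads) lies 19 mm behind it (tcp_to_grasp is the distance from the TCP to the grasp point, in m); z points along the fingers, y is the line along which they close (so a half turn about z gives the same grasp; the last joint's range is limited). The gripper opens to 94 mm and grips with 3 to 60 N. Pads are 16 mm wide; open, the fingers measure 119 mm over their backs; the gripper's body (75 mm by 177 mm) begins 78 mm behind the grasp point.
Start: joints at [-1.386, 0.3, 1.521, -0, 1.321, -0.067], TCP at [0.137, -0.533, 0.205] pointing down, gripper open.
Joint ranges: [-3.03, 3.03], [-0.79, 2.21], [0.23, 2.52], [-1.04, 4.18], [0, 3.07], [-2.55, 2.55]. Speed limits (rad/s): [2.22, 2.22, 2.57, 3.14, 3.14, 3.14].

### API

Orientations are given as [roll, pitch, yaw] about the fixed x, y, z axes, in that order (R = Rz(yaw) Ry(pitch) Rx(roll)).
In Python, from station import * gives the robot as it stands.
- The arm moves only by the tool send_rows, never from a script. Its argument "motion" is a list of rows, each a list of 3 entries, a list of its own where there are three numbers: the shift along the tool's x, y, z in units of 0.03 m (1.0 is 0.03 m), then the turn, a rotation vector about the tool's x, y, z in units of 0.12 rad (1.0 is 0.12 rad), then the opening, from -1 (shut) to 1 (fully open). In form: [[[x, y, z], [rx, ry, rz], grip], ...]. A call has 1 to 12 rows; each row shifts and turns the commanded pose from where the row before left it, along the tool's axes as they then stand; what a row does not reach is not made up. A row lasts 1/10 s, in which the tool goes at most 50 mm and 8.59 degrees, less where a joint would pass 70% of its speed; a pose out of reach is approached as far as the arm can. A call with a number of a shift or a turn outside -1 to 1 is refused whole. A call with a gripper value outside its range is refused whole. The fingers move at their own pace and stop on an object; "squeeze" is the grip in N (left out, the last holds). Time passes only in rows, so rows that do not move let the fingers close. It gives the time, the measured TCP pose, the force, the opening and the grip force at its end, in the units of the state.
- get_obs(): the state, without advancing time (a new reading comes with each control period).
- camera(name): name is "side" or "top" or "wrist"; returns a dict with "pixels" (420x560x3 uint8, red, green, blue), "depth" (420x560 float32, m along the optical axis (not along the pixel's ray), 0 where there is no reading), "fx", "fy", "cx", "cy" (pixels), "rvec" (rotation vector, rad) and "tvec" (3), from world to camera coordinates, as OpenCV has them. Camera axes: x right, y down, z forward; pixel columns grow to the right and rows downward; lengths in m; the calibration is good to about 2 mm. A picture is of the moment at which its call begins.
- hand_in(): hands the job in; it is judged then, once.
The state is a dict: "time_s": time; "qpos": joint angles; "joint_vel": joint speeds; "tau": joint torques, N m; "ee_pos": TCP position; "eef_rot": TCP orientation; "force": force on the tool from outside, world axes, zero at the start; "moment": the same for the moment, N m; "grip_width": finger opening in m; "grip_force": force on a finger pad.
Only numpy, scipy, OpenCV 4.12 (cv2) and the standard library are available. Lean on these libraries where they do the work, as an engineer would, in place of code of your own. Each camera call takes 0.05 s, during which the arm holds its last target. There are 200 camera calls.

### The job

Slide the gauge blade along the deck, without lifting it, tongue first into the gap under the contact head, and push it in until the white band of the tell-tale pin at the back of the head has just come out whole (12 mm of pin travel; the pin does not spring back, so do not overrun it into the red). Only then tighten both red clamp knobs clockwise to their end stops, and leave the blade in the gap. Do not disturb the tools and parts lying about.

Things in the scene. Friction and masses are not known exactly. Their poses are not given: they have to be found in the camera images.
- head: aluminium contact head fixed to the deck, a bridge block 80 deep (x) x 170 wide (y) x 60 mm high. Origin on the deck at the middle of the gap's mouth; x axis points into the gap (away from the robot side), z up. A black probe block 22 mm wide, 34 mm high with its pins, stands on its top at the rear (x 56 to 76 mm)
- gap_mouth (a point): middle of the gap's mouth, 4 mm above the deck, under a thin red line. The gap is a straight tunnel along the head's x axis at deck level, 45 mm wide and 11 mm high. Out of sight inside it is the foot of the tell-tale pin: the blade's tip meets it somewhere 35 to 55 mm from the mouth, different each time
- blade: loose gauge blade lying flat on the deck before the head, about 0.4 kg: yellow tail block 86 long (x) x 96 wide (y) x 22 mm high; from its front face a steel tongue 40 mm wide, 8 mm thick reaches out 75 mm at deck level, nose corners rounded 8 mm. Origin under the tail block's centre; x axis towards the tongue's tip. Tail's rear face at x = -43, tip at x = +118 mm
- blade_tip (a point): middle of the front edge of the blade's tongue, 4 mm above its underside
- telltale (a joint): travel of the tell-tale pin in m, along the head's x axis: 0 at rest, grows as the blade pushes its foot, end at 0.022. It slides with about 5 N friction and stays where it is pushed. The pin is 22 mm thick and sticks out of the blue block behind the head, 30 mm above the deck: a black cap always shows, then a 12 mm white band comes out, then red
- knob_l (a joint): angle of the clamp knob on the +y side of the head's top, rad: grows clockwise seen from above, end stop (tight) at 1.4; at 0 its bar lies along the head's x axis
- knob_l_grip (a point): grip point of that knob, on its upright axis (head x = 35, y = +52, 97 mm above the deck): a red bar 42 long x 14 wide x 32 mm high, top 7 mm above this point, standing on a red disc of 44 mm diameter whose top is 23 mm below this point
- knob_r (a joint): angle of the clamp knob on the -y side of the head's top, the same make and sense as knob_l, end stop at 1.4
- knob_r_grip (a point): grip point of the knob on the -y side (head x = 35, y = -52, 97 mm above the deck)
- spool: loose blue plastic spool standing beside the head, 64 mm diameter, 50 mm high; origin under its centre
- tweezers: loose steel tweezers lying flat, 130 mm long; origin under the middle, x along them
- hexkey: loose dark hex key lying flat, 180 x 50 x 8 mm; origin under the middle of the long arm, x along it
- driver: loose green-handled screwdriver, 200 mm long, 26 mm thick; origin under its middle, x towards the tip
- wrench: loose steel wrench lying flat, 180 mm long; origin under its middle, x along it
- spray: loose upright blue can, 52 mm diameter, 150 mm high; origin under its centre
Things that resemble listed ones, but are neither listed nor needed, are in the scene too. Several things have the shape of the blade; the one meant has the colours described above.

How it is judged:
By the outcome, as a careful person would: the job done as asked, in the order asked, and still so for the second after the job is handed in, with the robot touching nothing.
It also fails if it takes over 72 s, if anything falls off the work surface, if the arm or the gripper's body presses on something with over 40 N, if the wrist force passes 120 N, or if a joint passes its speed limit or range.

## Working session

There is one attempt and no reset: what is moved stays moved. The work goes in short steps, Python scripts to look and compute and a tool call to move; the robot and the scene stay as the last step left them, time stands still between calls to the robot, and variables do not carry over. Pictures are saved under pics/ and viewed, at most 12 in all, crops included, and the job is handed in when it is done.

Besides the shell and the picture viewer there is one more tool, called after "Request:" as a command line: name --argument value ..., lists and objects as JSON in quotes. send_rows: Moves the arm, as the interface text tells. Its arguments: {"type":"object","properties":{"motion":{"type":"array"},"squeeze":{"type":"number"}},"required":["motion"]}

```bash
mkdir -p pics; ls; cat > h.py <<'E'
from station import *
import numpy as np, cv2
def shot(n,f):
    c=camera(n); np.savez('pics/'+f+'.npz',**c); cv2.imwrite('pics/'+f+'.png',c['pixels'][:,:,::-1]); return c
def world(c,uv,z=None):
    "pixel -> world: on plane z, or by depth if z is None"
    R=cv2.Rodrigues(np.array(c['rvec'],float))[0]; t=np.array(c['tvec'],float).ravel()
    uv=np.atleast_2d(uv).astype(float)
    d=np.c_[(uv[:,0]-c['cx'])/c['fx'],(uv[:,1]-c['cy'])/c['fy'],np.ones(len(uv))]
    o=-R.T@t; r=d@R
    if z is None: s=c['depth'][uv[:,1].astype(int),uv[:,0].astype(int)]
    else: s=(z-o[2])/r[:,2]
    return o+r*np.reshape(s,(-1,1))
E
python3 - <<'E'
from h import *
for n in('top','side'): 
    c=shot(n,n+'0'); R=cv2.Rodrigues(c['rvec'])[0]; print(n,-R.T@c['tvec'].ravel(),R[2],c['fx'])
o=get_obs(); print(o)
E
```

```text
pics
top [0.46307294 0.01395185 1.09632273] [ 0.11591997 -0.00395154 -0.9932507 ] 407.4124436104661
side [-0.18495533 -1.10199744  1.11485204] [ 0.45408991  0.6505928  -0.60871288] 533.7605392260356
{'time_s': 0.1, 'qpos': array([-1.38560011e+00,  3.00380666e-01,  1.52151354e+00, -1.72865596e-06,
        1.32070251e+00, -6.65995112e-02]), 'joint_vel': array([-0.00022975, -0.00062433, -0.00307436, -0.00029969, -0.00072003,
       -0.00042577]), 'tau': array([ 1.04960527e-03, -5.32643902e+01, -3.53282189e+01,  7.09350617e-02,
        2.35048105e-02, -6.91893024e-05]), 'ee_pos': array([ 0.1369827 , -0.53242688,  0.20496451]), 'eef_rot': array([-3.14059070e+00, -6.51504150e-05,  2.51796129e-01]), 'force': array([ 0.05208978, -0.652504  ,  0.01250035]), 'moment': array([ 0.01765376, -0.01561265,  0.01100652]), 'grip_force': 0.0, 'grip_width': 0.09380034914389838}
```

View pics/top0.png

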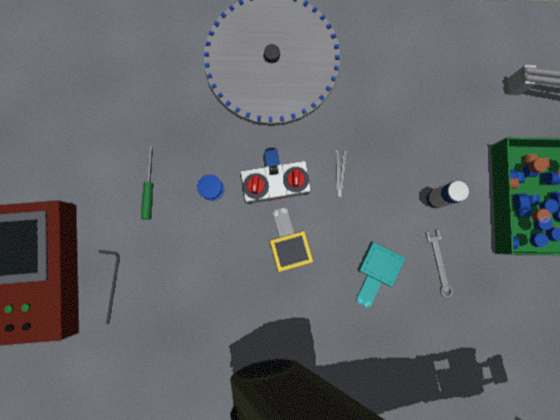

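View pics/side0.png

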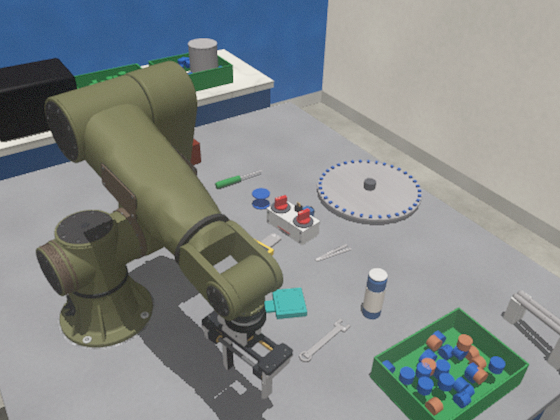

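Top view: the yellow blade is at (291,251) with its tongue pointing up to (281,209). The head is at (276,182), knobs at (256,185)=l and (296,179)=r, and the pin block at (272,157). The teal thing at (382,264) is a decoy. The side view shows the same layout, with the arm hiding part of the blade.

```bash
python3 - <<'E'
from h import *
c=dict(np.load('pics/top0.npz')); p=c['pixels']; hsv=cv2.cvtColor(p,cv2.COLOR_RGB2HSV)
H,S,V=[hsv[...,i].astype(int) for i in range(3)]
def big(m,box,n):
    k=np.zeros(m.shape,np.uint8); x0,y0,x1,y1=box; k[y0:y1,x0:x1]=m[y0:y1,x0:x1]
    cs,_=cv2.findContours(k,cv2.RETR_EXTERNAL,cv2.CHAIN_APPROX_NONE); return sorted(cs,key=cv2.contourArea)[-n:]
y=big((H>15)&(H<40)&(S>120),(240,200,340,290),1)[0]
def rect(cn,z):
    w=world(c,cn.reshape(-1,2),z)[:,:2].astype(np.float32); r=cv2.minAreaRect(w*1000); return r
print('yellow',rect(y,.022))
h=big((S<50)&(V>150),(230,140,320,215),1)[0]; print('headtop',rect(h,.06), cv2.boundingRect(h))
t=big((S<50)&(V>120),(265,203,300,240),1)[0]; print('tongue',rect(t,.008))
for cn in big(((H<8)|(H>172))&(S>130),(235,160,315,205),2): print('red',rect(cn,.10),cv2.contourArea(cn))
b=big((H>100)&(H<130)&(S>100),(255,140,290,180),1)[0]; print('blue',rect(b,.05))
for n,uv in dict(yel=(291,236),dark=(291,251),tong=(283,222),head=(276,185),kl=(256,185),kr=(296,179),deck=(330,230)).items(): print(n,world(c,uv)[0].round(4))
im=cv2.resize(p[130:290,200:360],None,fx=3.7,fy=3.7,interpolation=cv2.INTER_CUBIC); cv2.imwrite('pics/topc.png',im[:,:,::-1])
w=shot('wrist','w0'); R=cv2.Rodrigues(w['rvec'])[0]; print('wrist',-R.T@w['tvec'].ravel(),R[2],w['fx'],R[0])
E
```

```text
yellow ((467.4722900390625, -12.46987533569336), (84.68982696533203, 95.4459457397461), 16.94324493408203)
headtop ((646.6903076171875, 31.643722534179688), (81.65554809570312, 168.5657196044922), 11.171961784362793) (241, 161, 66, 38)
tongue ((548.1395263671875, 12.363243103027344), (93.90780639648438, 91.18852233886719), 1.2336530685424805)
red ((645.9164428710938, -18.620887756347656), (42.376976013183594, 42.517066955566406), 45.623512268066406) 214.0
red ((627.384521484375, 81.3144302368164), (42.45130157470703, 42.106266021728516), 45.99079895019531) 217.0
blue ((709.5053100585938, 44.91636657714844), (45.53306198120117, 36.67744827270508), 1.505249261856079)
yel [ 0.5064 -0.012   0.0223]
dark [ 0.4672 -0.0128  0.02  ]
tong [0.544  0.0098 0.0069]
head [0.635  0.03   0.0605]
kl [0.6264 0.0785 0.1059]
kr [ 0.6438 -0.0197  0.1044]
deck [ 0.5255 -0.117   0.002 ]
wrist [ 0.20996204 -0.51289101  0.38497585] [-0.25224424 -0.06301388 -0.9656097 ] 366.36108296556716 [ 0.25033853 -0.96815583 -0.00221538]
```

View pics/topc.png

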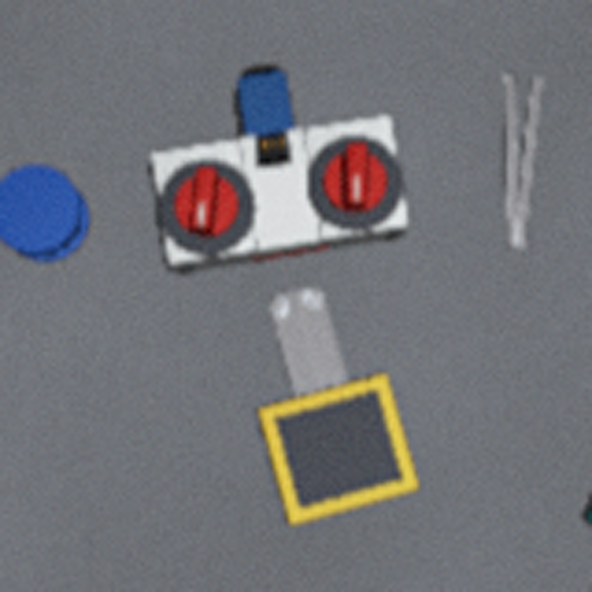

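The depth readings match the stated heights: blade top 22 mm, head 60 mm, knob bars about 104 mm. Blade yaw is about 17°, head yaw about 11°. Next I move the wrist camera above the blade and refine from there.

```bash
cat >> h.py <<'E'
from scipy.spatial.transform import Rotation as Ro
from scipy.linalg import logm
import sys
def pose(o=None):
    o=o or get_obs(); T=np.eye(4); T[:3,:3]=Ro.from_euler('xyz',o['eef_rot']).as_matrix(); T[:3,3]=o['ee_pos']; return T
def down(p,psi):
    T=np.eye(4); T[:3,:3]=Ro.from_euler('xyz',[np.pi,0,psi]).as_matrix(); T[:3,3]=p; return T
def plan(A,B,n=None,screw=True):
    D=np.linalg.inv(A)@B
    if screw: L=np.real(logm(D)); v=L[:3,3]/.03; w=np.array([L[2,1],L[0,2],L[1,0]])/.12
    else: v=D[:3,3]/.03; w=Ro.from_matrix(D[:3,:3]).as_rotvec()/.12
    n=n or int(np.ceil(max(abs(np.r_[v,w])))); print('rows',n,'shift',(v/n).round(3),'turn',(w/n).round(3)); return n
E
python3 - <<'E'
from h import *
plan(pose(),down([.53,-.05,.26],1.79),24)
E
```

```text
rows 24 shift [ 0.947  0.127 -0.076] turn [-0.    -0.    -0.534]
```

Request:
send_rows --motion '[[[0.95,0.13,-0.08],[0,0,-0.53],1],[[0.95,0.13,-0.08],[0,0,-0.53],1],[[0.95,0.13,-0.08],[0,0,-0.53],1],[[0.95,0.13,-0.08],[0,0,-0.53],1],[[0.95,0.13,-0.08],[0,0,-0.53],1],[[0.95,0.13,-0.08],[0,0,-0.53],1],[[0.95,0.13,-0.08],[0,0,-0.53],1],[[0.95,0.13,-0.08],[0,0,-0.53],1],[[0.95,0.13,-0.08],[0,0,-0.53],1],[[0.95,0.13,-0.08],[0,0,-0.53],1],[[0.95,0.13,-0.08],[0,0,-0.53],1],[[0.95,0.13,-0.08],[0,0,-0.53],1]]'

```text
time_s: 1.35
ee_pos: [0.4389, -0.3805, 0.234]
eef_rot: [-3.141, -0.0, 1.018]
force: [0.3, 0.2, -1.4]
grip_width: 0.0942
grip_force: 0.0
```

Request:
send_rows --motion '[[[0.95,0.13,-0.08],[0,0,-0.53],1],[[0.95,0.13,-0.08],[0,0,-0.53],1],[[0.95,0.13,-0.08],[0,0,-0.53],1],[[0.95,0.13,-0.08],[0,0,-0.53],1],[[0.95,0.13,-0.08],[0,0,-0.53],1],[[0.95,0.13,-0.08],[0,0,-0.53],1],[[0.95,0.13,-0.08],[0,0,-0.53],1],[[0.95,0.13,-0.08],[0,0,-0.53],1],[[0.95,0.13,-0.08],[0,0,-0.53],1],[[0.95,0.13,-0.08],[0,0,-0.53],1],[[0.95,0.13,-0.08],[0,0,-0.53],1],[[0.95,0.13,-0.08],[0,0,-0.53],1]]'

```text
time_s: 2.55
ee_pos: [0.551, -0.0627, 0.2628]
eef_rot: [-3.141, -0.0, 1.781]
force: [0.1, 0.1, 0.5]
grip_width: 0.0943
grip_force: 0.0
```

```bash
python3 - <<'E'
from h import *
w=shot('wrist','w1'); o=get_obs(); print(o['time_s'],o['ee_pos'],o['eef_rot'],o['force'])
E
```

```text
2.6 [ 0.55105257 -0.05943964  0.26341195] [ 3.14121653e+00 -8.97652335e-04  1.78701685e+00] [1.08378415 2.73918723 1.02933419]
```

View pics/w1.png

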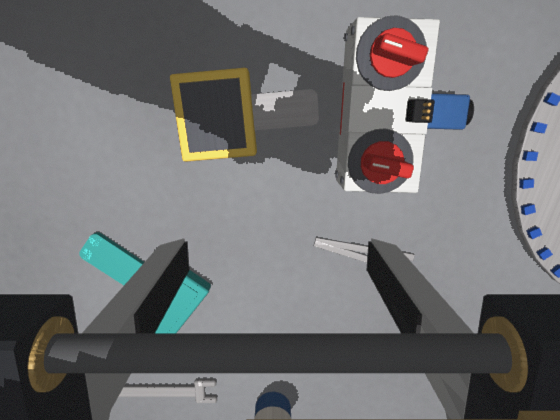

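Wrist view: blade tail at (213,115), tongue to its right ending at about (318,108). The red mouth line is at (343,107), knobs at (398,50)=l and (385,163)=r, blue pin block at (455,110) with its black cap at 471. Now I measure by depth and colour from two views.

```bash
cat > meas.py <<'E'
from h import *
def rectw(c,m,z,n=1,lo=0):
    m=cv2.morphologyEx(m.astype(np.uint8),cv2.MORPH_OPEN,np.ones((3,3)))
    cs,_=cv2.findContours(m,cv2.RETR_EXTERNAL,cv2.CHAIN_APPROX_NONE); out=[]
    for k in sorted(cs,key=cv2.contourArea)[-n:]:
        w=world(c,k.reshape(-1,2),z)[:,:2]*1000
        (x,y),(a,b),t=cv2.minAreaRect(w.astype(np.float32)); out.append((round(x,1),round(y,1),round(a,1),round(b,1),round(t,2)))
    return out
def cloud(c):
    v,u=np.mgrid[:420,:560]; return world(c,np.c_[u.ravel(),v.ravel()]).reshape(420,560,3)
def colors(c):
    return [x.astype(int) for x in cv2.split(cv2.cvtColor(c['pixels'],cv2.COLOR_RGB2HSV))]
def report(c):
    W=cloud(c); H,S,V=colors(c); z=W[...,2]; d=c['depth']>0
    roi=(W[...,0]>.4)&(W[...,0]<.8)&(W[...,1]>-.08)&(W[...,1]<.13)&d
    yel=(H>12)&(H<40)&(S>110)&roi
    print('yellow z',np.median(z[yel]).round(4),rectw(c,yel,.022))
    print('tail by z',rectw(c,roi&(z>.015)&(z<.03)&(W[...,0]<.53),.022))
    t=roi&(z>.004)&(z<.013)&(W[...,0]>.5)&(W[...,0]<.62); print('tongue',np.median(z[t]).round(4),rectw(c,t,.008))
    red=((H<8)|(H>172))&(S>130)&roi
    hd=roi&(z>.052)&(z<.068); print('head z',np.median(z[hd]).round(4),rectw(c,hd,.06))
    print('head whole',rectw(c,roi&(z>.052)&(W[...,0]<.69)&~((H>100)&(H<130)&(S>100)),.06))
    bar=red&(z>.096); print('bars z',np.median(z[bar]).round(4),rectw(c,bar,.104,2))
    print('disc',rectw(c,red&(z>.064)&(z<.085),.074,2))
    print('deck z',np.median(z[(abs(W[...,0]-.53)<.01)&(abs(W[...,1]+.1)<.02)]).round(4))
E
python3 - <<'E'
from meas import *
c=shot('wrist','w2'); report(c); print('TOP'); report(shot('top','t2')); print(get_obs()['ee_pos'],get_obs()['eef_rot'],get_obs()['force'])
E
```

```text
yellow z 0.3725 [(467.4, -11.2, 86.2, 95.1, 16.94)]
tail by z [(467.2, -11.3, 85.9, 95.5, 16.97)]
tongue 0.0087 [(543.5, 11.9, 75.4, 40.0, 16.95)]
head z 0.0613 [(644.3, 33.8, 83.1, 172.8, 10.06)]
head whole [(593.6, -241.2, 716.5, 244.7, 12.5)]
bars z 0.1042 [(648.4, -18.0, 42.3, 14.3, 0.84), (629.5, 82.7, 15.2, 42.2, 85.53)]
disc [(627.3, 73.0, 21.5, 43.0, 72.12), (648.0, -18.5, 42.5, 41.3, 82.91)]
deck z 0.0006
TOP
yellow z 0.0225 [(462.0, 27.8, 40.8, 90.7, 80.5)]
tail by z [(473.2, 15.2, 60.0, 44.6, 15.48)]
tongue 0.0079 [(545.5, 10.9, 74.9, 39.0, 15.1)]
head z 0.0614 [(644.5, 43.6, 80.7, 145.5, 10.9)]
head whole [(514.9, -53.2, 407.7, 286.5, 11.18)]
bars z 0.1034 [(663.9, -16.9, 10.1, 5.0, 1.02), (640.4, 81.4, 22.5, 14.8, 1.25)]
disc [(650.4, -6.7, 33.6, 12.7, 1.03), (630.7, 69.1, 33.4, 12.7, 1.52)]
deck z 0.5689
[ 0.55110162 -0.06285235  0.26308618] [3.14156547e+00 5.05483855e-06 1.78014443e+00] [ 0.22916251 -0.44493397 -0.62249043]
```

Both views agree to about 1 mm. The blade is at (467.3, -11.3) mm with yaw 16.95°. The mouth is at about (604.7, 26.2) mm with head yaw about 10.4°. Next I plan the descent.

```bash
python3 - <<'E'
from h import *
A=pose(); B=down([.4673,-.0113,.07],1.8588+.0079); plan(A,B); C=down([.4673,-.0113,.0125],1.8667); plan(B,C)
E
```

```text
rows 7 shift [ 0.338 -0.325  0.919] turn [ 0.     0.    -0.103]
rows 2 shift [-0.    -0.     0.958] turn [ 0. -0.  0.]
```

Request:
send_rows --motion '[[[0.338,-0.325,0.919],[0,0,-0.103],1],[[0.338,-0.325,0.919],[0,0,-0.103],1],[[0.338,-0.325,0.919],[0,0,-0.103],1],[[0.338,-0.325,0.919],[0,0,-0.103],1],[[0.338,-0.325,0.919],[0,0,-0.103],1],[[0.338,-0.325,0.919],[0,0,-0.103],1],[[0.338,-0.325,0.919],[0,0,-0.103],1],[[0,0,0],[0,0,0],1],[[0,0,0],[0,0,0],1],[[0,0,0],[0,0,0],1]]'

```text
time_s: 3.7
ee_pos: [0.4691, -0.0123, 0.0715]
eef_rot: [3.139, 0.001, 1.863]
force: [-0.9, 0.2, 1.3]
grip_width: 0.0941
grip_force: 0.0
```

```bash
python3 - <<'E'
from meas import *
c=shot('wrist','w3'); 
o=get_obs(); print(o['ee_pos'],o['eef_rot'],o['force']); plan(pose(),down([.4673,-.0113,.0125],1.8667),5); report(c)
E
```

```text
[ 0.46895812 -0.01224225  0.07142251] [3.13942155e+00 9.52647866e-04 1.86369229e+00] [-0.14035721  0.60749581 -0.02559239]
rows 5 shift [ 0.009 -0.009  0.393] turn [ 0.004  0.002 -0.005]
yellow z 0.023 [(466.6, -10.4, 85.0, 96.2, 16.84)]
tail by z [(466.7, -10.7, 85.1, 95.8, 16.96)]
tongue 0.0086 [(544.9, 12.5, 73.2, 40.7, 16.83)]
head z 0.06 [(599.0, 43.2, 27.8, 93.0, 28.1)]
head whole [(478.6, -37.0, 358.4, 180.4, 16.77)]
bars z nan []
disc []
deck z 0.0005
  return _methods._mean(a, axis=axis, dtype=dtype,
  ret = ret.dtype.type(ret / rcount)
```

View pics/w3.png

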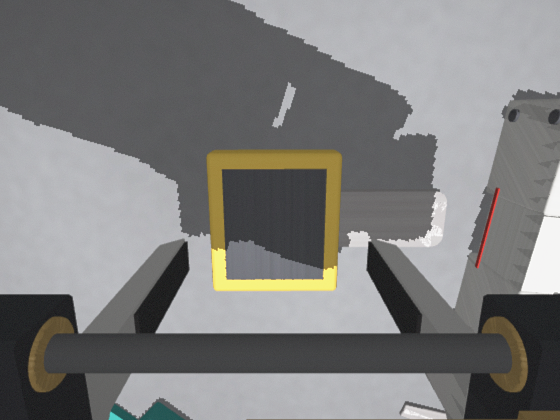

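The blade lies squarely between the fingers: tail at x 208–341 px, finger pads at 188 and 368. The red mouth line runs from (497,190) to (477,266). Descending and closing.

Request:
send_rows --motion '[[[0.01,-0.01,0.393],[0,0,0],1],[[0.01,-0.01,0.393],[0,0,0],1],[[0.01,-0.01,0.393],[0,0,0],1],[[0.01,-0.01,0.393],[0,0,0],1],[[0.01,-0.01,0.393],[0,0,0],1],[[0,0,0],[0,0,0],1],[[0,0,0],[0,0,0],0.7],[[0,0,0],[0,0,0],0.7],[[0,0,0],[0,0,0],0.7],[[0,0,0],[0,0,0],0.7]]' --squeeze 15

```text
time_s: 4.75
ee_pos: [0.4658, -0.0106, 0.0112]
eef_rot: [3.141, 0.0, 1.865]
force: [-0.6, 0.4, -3.7]
grip_width: 0.0859
grip_force: 15.0
```

```bash
python3 - <<'E'
from h import *
print(get_obs()['ee_pos'],get_obs()['force']);plan(pose(),down([.4766,.0033,.0115],1.7514),8)
E
```

```text
[ 0.4658353  -0.01062562  0.01123581] [-0.56920612  0.39730335 -3.6693253 ]
rows 8 shift [ 0.046  0.057 -0.001] turn [0.    0.    0.118]
```

Request:
send_rows --motion '[[[0.046,0.057,0],[0,0,0.118],0.7],[[0.046,0.057,0],[0,0,0.118],0.7],[[0.046,0.057,0],[0,0,0.118],0.7],[[0.046,0.057,0],[0,0,0.118],0.7],[[0.046,0.057,0],[0,0,0.118],0.7],[[0.046,0.057,0],[0,0,0.118],0.7],[[0.046,0.057,0],[0,0,0.118],0.7],[[0.046,0.057,0],[0,0,0.118],0.7],[[0,0,0],[0,0,0],0.7],[[0,0,0],[0,0,0],0.7]]'

```text
time_s: 5.75
ee_pos: [0.4767, 0.0036, 0.0112]
eef_rot: [3.141, -0.0, 1.751]
force: [1.6, 2.0, 1.8]
grip_width: 0.0856
grip_force: 15.0
```

```bash
python3 - <<'E' 2>/dev/null
from meas import *
c=shot('wrist','w4'); t=shot('top','t4'); o=get_obs(); print(o['ee_pos'],o['eef_rot'],o['force'],o['grip_width'])
W=cloud(c); H,S,V=colors(c); red=((H<8)|(H>172))&(S>130)&(W[...,0]<.63)&(W[...,0]>.57)&(W[...,2]<.06)
print('redline mean',W[red].mean(0),red.sum(), np.ptp(W[red],axis=0))
p=W[red][:,:2]; q=p-p.mean(0); e=np.linalg.svd(q,full_matrices=False)[2][0]; print('line yaw',np.degrees(np.arctan2(-e[0],e[1])), [ (p.mean(0)+e*s).round(4) for s in (min(q@e),max(q@e))])
report(c)
a=c['pixels'][100:420,150:560]; b=t['pixels'][120:300,200:360]
im=np.zeros((440,800,3),np.uint8); im[:320,:410]=a; im[:439,410:800]=cv2.resize(b,(390,439),interpolation=cv2.INTER_CUBIC); cv2.imwrite('pics/v4.png',im[:,:,::-1])
E
```

```text
[0.47673789 0.00363792 0.01123046] [ 3.14074320e+00 -3.27843576e-04  1.75135176e+00] [ 0.55948746  2.84694775 -0.23449066] 0.08601701835872803
redline mean [0.60464036 0.03209909 0.01617047] 472 [0.01060077 0.04536566 0.00578898]
line yaw -169.3747578312524 [array([0.6005, 0.054 ]), array([0.6091, 0.0084])]
yellow z 0.0228 [(475.9, 8.9, 85.2, 87.6, 10.43)]
tail by z [(476.0, 8.5, 112.2, 85.6, 10.43)]
tongue 0.0086 [(557.8, 17.8, 72.4, 41.5, 10.4)]
head z 0.0606 [(520.6, 16.0, 23.7, 17.0, 64.26)]
head whole [(481.5, -16.6, 245.4, 70.2, 10.44)]
bars z 0.114 []
disc []
deck z 0.0005
```

View pics/v4.png

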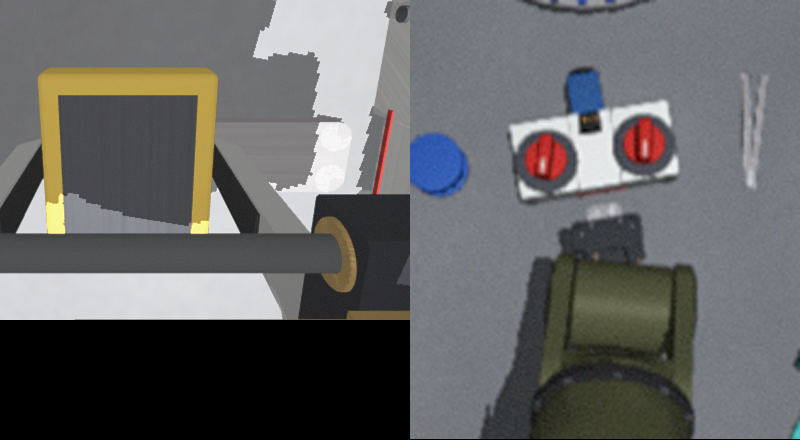

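The tongue now points squarely at the head, tip about 12 mm short of the mouth at about (345,155) in the left panel. The gripper body may cut off part of the red line, so I check the mouth centre from the earlier, unobstructed pictures.

```bash
python3 - <<'E' 2>/dev/null
from meas import *
for f in ('w2','w3','w4'):
    c=dict(np.load(f'pics/{f}.npz')); W=cloud(c); H,S,V=colors(c); z=W[...,2]
    red=((H<8)|(H>172))&(S>110)&(W[...,0]<.63)&(W[...,0]>.57)&(z<.06)&(z>.005)
    p=W[red][:,:2]; q=p-p.mean(0); e=np.linalg.svd(q,full_matrices=False)[2][0]; s=q@e
    print(f,red.sum(),'z',np.median(z[red]),np.degrees(np.arctan(-e[0]/e[1])),[(p.mean(0)+e*k).round(4) for k in (s.min(),(s.min()+s.max())/2,s.max())])
    # head top +y/-y end edges in w2; line of centre from head top
    hd=(z>.053)&(z<.068)&(W[...,0]>.58)&(W[...,0]<.72)&(W[...,1]>-.08)&(W[...,1]<.15); P=W[hd][:,:2]*1000
    u=np.array([np.cos(.183),np.sin(.183)]); n=np.array([-u[1],u[0]]); a=(P-[604.7,26.2])@u; b=(P-[604.7,26.2])@n
    print('  head extents x',np.percentile(a,[.5,99.5]).round(1),'y',np.percentile(b,[.5,99.5]).round(1))
E
```

```text
w2 56 z 0.016783537127772835 10.382174375058984 [array([0.6007, 0.0526]), array([0.6057, 0.0257]), array([ 0.6106, -0.0012])]
  head extents x [ 1.4 80.7] y [-84.   84.1]
w3 314 z 0.01634666837080706 10.573914607243685 [array([0.6005, 0.0542]), array([0.6057, 0.0261]), array([ 0.611 , -0.0021])]
  head extents x [ 0.6 22.5] y [-25.4  63.6]
w4 500 z 0.01624843805596314 10.585371063510598 [array([0.6091, 0.0084]), array([0.6048, 0.0312]), array([0.6006, 0.054 ])]
```

The mouth centre is at (605.3, 26.0) mm with yaw 10.5°. The tongue axis passes within 0.5 mm of it. Sliding in to a depth of about 30 mm.

Request:
send_rows --motion '[[[0,0.14,0],[0,0,0],0.7],[[0,0.14,0],[0,0,0],0.7],[[0,0.14,0],[0,0,0],0.7],[[0,0.14,0],[0,0,0],0.7],[[0,0.14,0],[0,0,0],0.7],[[0,0,0],[0,0,0],0.7]]'

```text
time_s: 6.45
ee_pos: [0.4974, 0.0071, 0.0112]
eef_rot: [3.142, 0.0, 1.752]
force: [0.6, 0.1, 3.2]
grip_width: 0.0859
grip_force: 15.0
```

Request:
send_rows --motion '[[[0,0.14,0],[0,0,0],0.7],[[0,0.14,0],[0,0,0],0.7],[[0,0.14,0],[0,0,0],0.7],[[0,0.14,0],[0,0,0],0.7],[[0,0.14,0],[0,0,0],0.7],[[0,0,0],[0,0,0],0.7]]'

```text
time_s: 7.05
ee_pos: [0.5179, 0.0109, 0.0112]
eef_rot: [-3.142, 0.0, 1.752]
force: [-0.8, -0.4, 4.5]
grip_width: 0.0859
grip_force: 15.0
```

Request:
send_rows --motion '[[[0,0.05,0],[0,0,0],0.7],[[0,0.05,0],[0,0,0],0.7]]'

```text
time_s: 7.25
ee_pos: [0.5201, 0.0113, 0.0112]
eef_rot: [-3.14, -0.0, 1.752]
force: [-6.7, -1.9, 8.4]
grip_width: 0.0857
grip_force: 15.0
```

Request:
send_rows --motion '[[[0,0.05,0],[0,0,0],0.7],[[0,0.05,0],[0,0,0],0.7]]'

```text
time_s: 7.45
ee_pos: [0.523, 0.0119, 0.0111]
eef_rot: [-3.14, -0.0, 1.752]
force: [-7.0, -1.1, 7.8]
grip_width: 0.0859
grip_force: 15.0
```

Request:
send_rows --motion '[[[0,0.05,0],[0,0,0],0.7],[[0,0.05,0],[0,0,0],0.7]]'

```text
time_s: 7.65
ee_pos: [0.5259, 0.0124, 0.0111]
eef_rot: [-3.14, -0.0, 1.752]
force: [-7.0, -1.2, 7.5]
grip_width: 0.0855
grip_force: 15.0
```

Request:
send_rows --motion '[[[0,0.05,0],[0,0,0],0.7],[[0,0.05,0],[0,0,0],0.7]]'

```text
time_s: 7.85
ee_pos: [0.5289, 0.0129, 0.0111]
eef_rot: [-3.14, -0.0, 1.751]
force: [-7.4, -1.5, 7.4]
grip_width: 0.086
grip_force: 15.0
```

```bash
python3 - <<'E' 2>/dev/null
from meas import *
t=shot('top','t5'); s=shot('side','s5'); o=get_obs(); print(o['ee_pos'],o['force'])
t0=np.load('pics/top0.npz')['pixels']; s0=np.load('pics/side0.npz')['pixels']
f=lambda a,u,v:cv2.resize(a[v:v+28,u:u+40],(400,280),interpolation=cv2.INTER_CUBIC)
im=np.vstack([np.hstack([f(t0,252,142),f(t['pixels'],252,142)]),np.hstack([f(s0,285,195),f(s['pixels'],285,195)])]); cv2.imwrite('pics/v5.png',im[:,:,::-1])
E
```

```text
[0.52909573 0.01299957 0.01112762] [-4.80891169 -0.39349534  5.99685886]
```

View pics/v5.png

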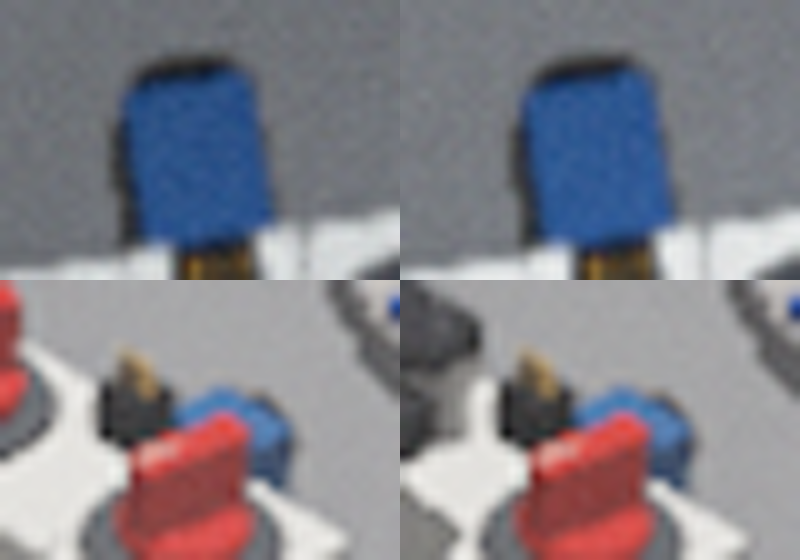

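The pin has not moved: the black cap at the top edge (about (190,60) and (590,60) in the enlargement) looks the same before and after. So the 7 N is sliding friction, and contact should add about 5 N. Continuing.

Request:
send_rows --motion '[[[0,0.05,0],[0,0,0],0.7],[[0,0.05,0],[0,0,0],0.7]]'

```text
time_s: 8.15
ee_pos: [0.5319, 0.0135, 0.0112]
eef_rot: [-3.14, -0.0, 1.752]
force: [-6.6, -2.6, 7.8]
grip_width: 0.0858
grip_force: 15.0
```

Request:
send_rows --motion '[[[0,0.05,0],[0,0,0],0.7],[[0,0.05,0],[0,0,0],0.7]]'

```text
time_s: 8.35
ee_pos: [0.5348, 0.014, 0.0112]
eef_rot: [-3.14, -0.0, 1.751]
force: [-7.3, -0.3, 8.3]
grip_width: 0.0862
grip_force: 15.0
```

Request:
send_rows --motion '[[[0,0.05,0],[0,0,0],0.7]]'

```text
time_s: 8.45
ee_pos: [0.5363, 0.0143, 0.0111]
eef_rot: [-3.14, -0.0, 1.751]
force: [-7.1, -0.9, 8.1]
grip_width: 0.0858
grip_force: 15.0
```

Request:
send_rows --motion '[[[0,0.05,0],[0,0,0],0.7],[[0,0.05,0],[0,0,0],0.7]]'

```text
time_s: 8.65
ee_pos: [0.5392, 0.0148, 0.0112]
eef_rot: [-3.14, -0.0, 1.751]
force: [-7.6, -1.5, 7.8]
grip_width: 0.0859
grip_force: 15.0
```

Request:
send_rows --motion '[[[0,0.05,0],[0,0,0],0.7],[[0,0.05,0],[0,0,0],0.7]]'

```text
time_s: 8.85
ee_pos: [0.542, 0.0154, 0.0111]
eef_rot: [-3.14, -0.0, 1.752]
force: [-13.9, -3.0, 12.6]
grip_width: 0.0858
grip_force: 15.0
```

The force jumped to -13.9 N between x 0.5392 and 0.542, so the tip met the pin foot at a depth of about 52 mm. The front finger won't fit for the remaining ~10 mm. I release and then push from behind with shut fingers.

Request:
send_rows --motion '[[[0,0,0],[0,0,0],0.93],[[0,0,0],[0,0,0],0.93],[[0,0,0],[0,0,0],0.93],[[0,0,-0.1],[0,0,0],0.93],[[0,0,-0.3],[0,0,0],0.93],[[0,0,-0.8],[0,0,0],0.93],[[0,0,-0.8],[0,0,0],0.93],[[0,-0.5,-0.2],[0,0,0],0.0],[[0,-0.7,0],[0,0,0],-1],[[0,-0.7,0],[0,0,0],-1],[[0,0,0],[0,0,0],-1],[[0,0,0],[0,0,0],-1]]'

```text
time_s: 10.05
ee_pos: [0.4875, 0.0053, 0.0779]
eef_rot: [3.14, 0.0, 1.751]
force: [0.2, 0.0, 0.4]
grip_width: 0.0543
grip_force: 0.0
```

```bash
python3 - <<'E' 2>/dev/null
from meas import *
c=shot('wrist','w6'); o=get_obs(); print(o['time_s'],o['ee_pos'],o['eef_rot'],o['force'],o['grip_width'])
W=cloud(c); H,S,V=colors(c); z=W[...,2]; y=(H>12)&(H<40)&(S>110)&(z<.03)&(z>.015)
print(rectw(c,y,.022)); cv2.imwrite('pics/w6.png',c['pixels'][:,:,::-1])
T=pose(); 
E
```

```text
10.1 [0.48769669 0.00529451 0.07773724] [3.14028517e+00 2.82461786e-04 1.75134708e+00] [ 0.18177355 -0.43237652  0.09461943] 0.04970763742200734
[(541.4, 15.2, 85.3, 94.8, 10.4)]
```

View pics/w6.png

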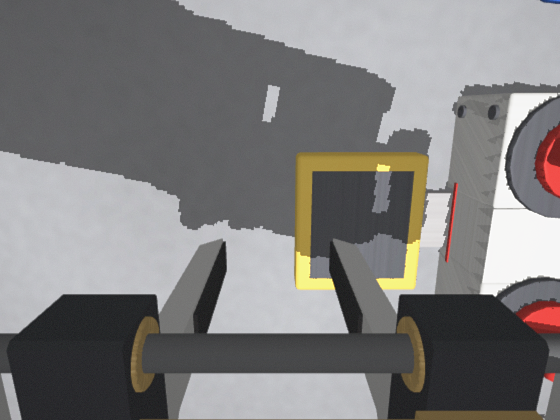

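The blade is loose at (541.4, 15.2) mm, yaw 10.4°, tongue in the gap (the red line at (451,220) sits above it). The fingers are still closing.

Request:
send_rows --motion '[[[0,-0.2,0],[0,0,0],-1],[[0,0,0],[0,0,0],-1],[[0,0,0],[0,0,0],-1],[[0,0,0],[0,0,0],-1],[[0,0,0],[0,0,0],-1],[[0,0,0.5],[0,0,0],-1],[[0,0,0.6],[0,0,0],-1],[[0,0,0.6],[0,0,0],-1],[[0,0,0.4],[0,0,0],-1],[[0,0,0.18],[0,0,0],-1],[[0,0,0],[0,0,0],-1],[[0,0,0],[0,0,0],-1]]'

```text
time_s: 11.3
ee_pos: [0.4812, 0.0042, 0.0092]
eef_rot: [3.141, 0.0, 1.751]
force: [-0.3, 0.4, 0.4]
grip_width: 0.0003
grip_force: 0.0
```

Request:
send_rows --motion '[[[0,0.1,0],[0,0,0],-1],[[0,0.04,0],[0,0,0],-1]]'

```text
time_s: 11.5
ee_pos: [0.4856, 0.005, 0.0093]
eef_rot: [3.14, 0.0, 1.751]
force: [-1.0, -0.1, 1.0]
grip_width: 0.0002
grip_force: 0.0
```

Request:
send_rows --motion '[[[0,0.04,0],[0,0,0],-1]]'

```text
time_s: 11.6
ee_pos: [0.4865, 0.0052, 0.009]
eef_rot: [3.141, 0.0, 1.751]
force: [0.0, -1.0, 0.6]
grip_width: 0.0003
grip_force: 0.0
```

Request:
send_rows --motion '[[[0,0.04,0],[0,0,0],-1]]'

```text
time_s: 11.7
ee_pos: [0.4876, 0.0054, 0.0089]
eef_rot: [3.141, 0.0, 1.751]
force: [0.1, -0.2, -0.1]
grip_width: 0.0005
grip_force: 0.0
```

Request:
send_rows --motion '[[[0,0.04,0],[0,0,0],-1]]'

```text
time_s: 11.8
ee_pos: [0.4876, 0.0055, 0.0086]
eef_rot: [-3.139, -0.0, 1.752]
force: [-12.2, -3.2, 9.3]
grip_width: 0.0005
grip_force: 6.4
```

Request:
send_rows --motion '[[[0,0.04,0],[0,0,0],-1]]'

```text
time_s: 11.9
ee_pos: [0.4881, 0.0057, 0.0085]
eef_rot: [-3.137, -0.001, 1.752]
force: [-15.9, -2.8, 12.7]
grip_width: -0.0001
grip_force: 7.6
```

Request:
send_rows --motion '[[[0,0.04,0],[0,0,0],-1]]'

```text
time_s: 12.0
ee_pos: [0.4891, 0.0059, 0.0085]
eef_rot: [-3.137, -0.001, 1.752]
force: [-14.7, -3.2, 11.9]
grip_width: 0.0005
grip_force: 7.4
```

Request:
send_rows --motion '[[[0,0.04,0],[0,0,0],-1],[[0,0.04,0],[0,0,0],-1]]'

```text
time_s: 12.2
ee_pos: [0.4914, 0.0063, 0.0085]
eef_rot: [-3.137, -0.001, 1.752]
force: [-14.6, -2.7, 11.2]
grip_width: 0.0004
grip_force: 7.4
```

Request:
send_rows --motion '[[[0,0.04,0],[0,0,0],-1],[[0,0.04,0],[0,0,0],-1]]'

```text
time_s: 12.4
ee_pos: [0.4938, 0.0067, 0.0085]
eef_rot: [-3.137, -0.001, 1.752]
force: [-14.8, -3.4, 10.5]
grip_width: 0.0
grip_force: 7.4
```

```bash
python3 - <<'E' 2>/dev/null
from meas import *
t=shot('top','t7'); s=shot('side','s7'); o=get_obs(); print(o['ee_pos'],o['force'])
def white(f,u0,v0,u1,v1):
    p=np.load(f'pics/{f}.npz')['pixels'][v0:v1,u0:u1].astype(int); return p
for f in ('t2','t7'):
    print(f); print(white(f,262,145,284,153).mean(2).astype(int))
E
```

```text
[0.49401308 0.00675837 0.00855769] [-13.22314423  -2.13215398  10.44554049]
t2
[[130 126 130 123 124 127 128 127 129 127 130 128 126 128 128 128 128 131
  130 127 126 127]
 [126 125 126 128 128 126 123 123 125 126 123 121 123 125 128 124 124 125
  127 131 125 129]
 [125 126 130 129 125 116 104 100 100  95  93  95  98 110 118 130 129 127
  126 122 127 128]
 [128 124 128 118  98  83  62  57  56  49  44  56  65  89 112 121 126 129
  131 129 129 129]
 [127 132 120  95  62  43  35  42  41  47  47  60  81  85  96 113 125 132
  130 130 132 128]
 [130 126 109  75  55  66  72  73  82  78  77  91  95  94  92 100 124 131
  128 131 126 135]
 [130 123 100  83  81  85  89  95  93  92  95  97  99  94  94 102 129 131
  128 129 129 129]
 [129 120  97  90  97  95  88  98  95  98  95  96  95  98  95 105 125 132
  131 126 135 128]]
t7
[[124 121 126 117 113  95  88  85  79  66  62  72  90 117 122 125 123 122
  124 122 121 126]
 [122 122 111  96  73  52  44  49  49  37  39  43  54 105 119 122 122 120
  125 124 125 119]
 [127 122  98  60  39  52  85 122 124 101  98  99  64  93 117 124 120 124
  122 126 117 122]
 [125 124 100  51  64 128 169 189 196 179 170 149  97 103 109 117 122 125
  124 124 121 125]
 [123 116  86  55  92 160 190 185 186 182 170 142 107 100  98 108 121 125
  121 119 124 131]
 [124 112  75  60  90 133 150 143 128 128 124 108  98  92  88  94 121 122
  123 125 125 124]
 [122 117  83  77  84  96 101  98  94  96  95  89  91  90  94 104 121 124
  127 124 121 121]
 [124 118  89  87  85  84  85  89  87  91  91  86  92  91  88  99 119 124
  125 125 127 125]]
```

The white band is already showing in the top view: the cap edge moved from row 147.3 to 144.75, about 6.9 mm. Pushing 3.6 mm more, then a close look with the wrist camera.

Request:
send_rows --motion '[[[0,0.04,0],[0,0,0],-1],[[0,0.04,0],[0,0,0],-1],[[0,0.04,0],[0,0,0],-1],[[0,0,0],[0,0,0],-1]]'

```text
time_s: 12.9
ee_pos: [0.4976, 0.0074, 0.0085]
eef_rot: [-3.137, -0.001, 1.752]
force: [-13.5, -1.5, 10.5]
grip_width: 0.0006
grip_force: 6.3
```

```bash
python3 - <<'E' 2>/dev/null
from meas import *
t=shot('top','t8'); o=get_obs(); print(o['ee_pos'],o['force'])
print(t['pixels'][140:153,268:274].mean(1).astype(int))
A=pose(); B=A.copy(); B[:3,3]+=[-.02,0,.16]; plan(A,B); plan(B,down([.70,.0,.17],1.7514))
E
```

```text
[0.49753866 0.00741007 0.00850633] [-13.07370022  -2.06003025   8.94477161]
[[119 122 128]
 [117 121 127]
 [119 122 126]
 [ 95  97 103]
 [ 52  53  56]
 [ 66  68  67]
 [152 157 151]
 [203 209 201]
 [211 217 209]
 [173 182 182]
 [107 125 150]
 [ 55  88 141]
 [ 42  83 141]]
rows 6 shift [ 0.021 -0.113 -0.888] turn [0. 0. 0.]
rows 8 shift [-0.197  0.906 -0.008] turn [-0.004 -0.001  0.   ]
```

Request:
send_rows --motion '[[[0,-0.2,0],[0,0,0],-1],[[0,-0.4,-0.5],[0,0,0],-1],[[0,0,-1],[0,0,0],-1],[[0,0,-1],[0,0,0],-1],[[0,0,-1],[0,0,0],-1],[[0,0,-1],[0,0,0],-1],[[0,0.3,-0.9],[0,0,0],-1],[[-0.1,0.9,0],[0,0,0],-1],[[-0.2,0.9,0],[0,0,0],-1],[[-0.2,0.9,0],[0,0,0],-1],[[-0.2,0.9,0],[0,0,0],-1],[[-0.2,0.9,0],[0,0,0],-1]]'

```text
time_s: 14.15
ee_pos: [0.6289, 0.0036, 0.1706]
eef_rot: [3.141, -0.0, 1.751]
force: [0.4, 0.4, 0.5]
grip_width: 0.0007
grip_force: 0.0
```

Request:
send_rows --motion '[[[-0.2,0.9,0],[0,0,0],-1],[[-0.2,0.9,0],[0,0,0],-1],[[0,0,0],[0,0,0],-1],[[0,0,0],[0,0,0],-1]]'

```text
time_s: 14.55
ee_pos: [0.6829, 0.0015, 0.1699]
eef_rot: [-3.141, -0.0, 1.751]
force: [-0.8, 0.8, 0.8]
grip_width: 0.0006
grip_force: 0.0
```

```bash
python3 - <<'E' 2>/dev/null
from meas import *
c=shot('wrist','w9'); t=shot('top','t9'); o=get_obs(); print(o['time_s'],o['ee_pos'],o['eef_rot'],o['force'])
report(c)
E
```

```text
14.65 [0.68259551 0.00155595 0.17081118] [-3.14146089e+00 -8.03793461e-05  1.75145738e+00] [-0.07380688  0.1988844  -0.44858221]
yellow z 0.0231 [(554.0, 16.6, 87.9, 94.1, 10.45)]
tail by z [(516.5, 11.2, 26.3, 97.1, 0.42)]
tongue 0.0113 []
head z 0.0614 [(645.7, 32.7, 80.1, 173.4, 10.89)]
head whole [(594.9, -61.3, 322.9, 339.6, 10.54)]
bars z 0.1043 [(650.6, -16.8, 40.7, 15.9, 0.79), (631.9, 83.4, 13.9, 41.8, 85.24)]
disc [(630.8, 69.1, 14.5, 39.4, 86.24), (650.5, -5.6, 41.1, 19.8, 0.5)]
deck z 0.0008
```

View pics/w9.png

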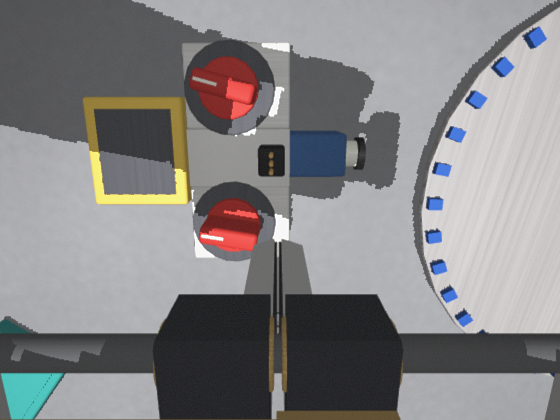

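Wrist view: the white band is at columns 345–358 and the cap at 358–365, row 152; no red shows. The tail's front is close to the head. Measuring the band and cap precisely.

```bash
python3 - <<'E' 2>/dev/null
from meas import *
M=np.array([605.3,26.0])/1000; a=np.radians(10.5); u=np.array([np.cos(a),np.sin(a)]); n=np.array([-u[1],u[0]])
def prof(f,z,s):
    c=dict(np.load(f'pics/{f}.npz')); R=cv2.Rodrigues(c['rvec'])[0]; K=np.array([[c['fx'],0,c['cx']],[0,c['fy'],c['cy']],[0,0,1]])
    out=[];dz=[]
    W=cloud(c)[...,2].astype(np.float32)
    for l in np.linspace(-.005,.005,9):
        P=np.c_[M+np.outer(s,u)+l*n,np.full(len(s),z)]; q=cv2.projectPoints(P,c['rvec'],c['tvec'],K,None)[0].astype(np.float32)
        out.append(cv2.remap(c['pixels'].astype(np.float32),q[...,0],q[...,1],cv2.INTER_LINEAR)[:,0]); dz.append(cv2.remap(W,q[...,0],q[...,1],cv2.INTER_NEAREST)[:,0])
    return np.mean(out,0),np.median(dz,0)
s=np.arange(.110,.160,.001)
for f in ('w2','w9'):
    p,d=prof(f,.041,s); print(f); print('\n'.join(f'{x*1000:.0f} {r.astype(int)} {k*1000:.0f}' for x,r,k in zip(s,p,d)))
E
```

```text
w2
110 [ 66 106 162] 47
111 [ 66 106 161] 47
112 [ 67 106 161] 47
113 [ 66 105 161] 47
114 [ 65 104 160] 46
115 [ 66 105 160] 46
116 [ 66 105 160] 47
117 [ 65 105 160] 47
118 [ 65 105 159] 46
119 [ 66 105 160] 47
120 [ 65 105 160] 47
121 [ 66 105 159] 46
122 [ 65 105 159] 47
123 [ 65 104 158] 46
124 [ 65 104 157] 47
125 [ 65 103 157] 46
126 [ 65 103 157] 47
127 [ 65 103 157] 47
128 [ 64 102 156] 47
129 [ 57  91 138] 46
130 [44 60 84] 44
131 [39 40 45] 44
132 [38 37 38] 44
133 [38 38 38] 44
134 [38 37 39] 44
135 [51 51 52] 45
136 [94 95 97] 44
137 [141 142 144] 0
138 [148 149 152] 1
139 [147 148 151] 0
140 [147 147 151] 1
141 [145 147 150] 1
142 [145 147 150] -0
143 [146 147 150] 0
144 [146 147 150] 0
145 [146 147 150] 0
146 [145 147 149] 1
147 [145 146 149] 0
148 [145 146 149] 0
149 [146 147 149] 0
150 [145 146 149] 0
151 [145 146 149] 1
152 [145 147 149] 1
153 [146 147 150] 1
154 [146 147 150] 0
155 [146 147 150] 0
156 [146 147 150] 0
157 [146 147 150] 1
158 [145 146 150] 1
159 [145 146 149] 1
w9
110 [45 67 98] 46
111 [45 67 98] 47
112 [45 67 98] 46
113 [44 67 98] 47
114 [45 68 98] 47
115 [44 67 97] 47
116 [45 67 98] 47
117 [45 67 98] 46
118 [45 67 98] 47
119 [45 67 98] 47
120 [44 66 97] 47
121 [44 67 97] 47
122 [44 66 97] 47
123 [44 66 97] 47
124 [44 66 97] 47
125 [44 66 96] 46
126 [44 66 96] 47
127 [43 65 95] 47
128 [46 65 92] 47
129 [100 107 114] 45
130 [154 155 148] 41
131 [156 158 150] 41
132 [156 157 150] 41
133 [156 157 150] 41
134 [156 157 149] 41
135 [156 157 149] 41
136 [156 157 150] 41
137 [156 158 150] 41
138 [153 155 147] 41
139 [95 96 92] 42
140 [48 48 49] 45
141 [55 54 56] 44
142 [56 55 57] 44
143 [55 55 56] 44
144 [54 53 55] 44
145 [60 59 61] 44
146 [83 83 85] 1
147 [90 91 92] 0
148 [90 91 92] 1
149 [90 90 92] 0
150 [90 90 92] 1
151 [89 90 92] 0
152 [89 90 92] 1
153 [89 90 92] 1
154 [90 90 92] 1
155 [90 90 92] 0
156 [90 90 92] 1
157 [90 90 92] 1
158 [90 90 92] 0
159 [89 90 92] 1
```

Three estimates put the travel at 10.4–11.0 mm, with 11.0 mm of white clear of the block. About 1.3 mm is missing. Going back behind the blade for that last nudge, to a TCP x of about 0.4988 under load.

```bash
python3 - <<'E' 2>/dev/null
from h import *
A=pose(); B=down([.482,.0046,.12],1.7514); plan(A,B); plan(B,down([.4880,.0056,.0085],1.7514))
E
```

```text
rows 7 shift [ 0.186 -0.937  0.242] turn [-0. -0.  0.]
rows 4 shift [-0.001  0.051  0.929] turn [ 0. -0.  0.]
```

Request:
send_rows --motion '[[[0.186,-0.937,0],[0,0,0],-1],[[0.186,-0.937,0],[0,0,0],-1],[[0.186,-0.937,0],[0,0,0],-1],[[0.186,-0.937,0.2],[0,0,0],-1],[[0.186,-0.937,0.4],[0,0,0],-1],[[0.186,-0.937,0.5],[0,0,0],-1],[[0.186,-0.937,0.6],[0,0,0],-1],[[0,0.0,0.9],[0,0,0],-1],[[0,0,0.95],[0,0,0],-1],[[0,0.05,0.95],[0,0,0],-1],[[0,0.15,0.9],[0,0,0],-1],[[0,0,0],[0,0,0],-1]]'

```text
time_s: 15.85
ee_pos: [0.4866, 0.0058, 0.0067]
eef_rot: [-3.138, -0.001, 1.751]
force: [-0.4, -0.2, 0.2]
grip_width: 0.0005
grip_force: 0.0
```

Request:
send_rows --motion '[[[0,0,0],[0,0,0],-1],[[0,0,0],[0,0,0],-1]]'

```text
time_s: 16.05
ee_pos: [0.4891, 0.0056, 0.0104]
eef_rot: [3.139, 0.001, 1.752]
force: [0.5, 0.2, 0.7]
grip_width: 0.0005
grip_force: 0.0
```

Request:
send_rows --motion '[[[0,0.1,0.06],[0,0,0],-1],[[0,0.1,0],[0,0,0],-1],[[0,0,0],[0,0,0],-1],[[0,0,0],[0,0,0],-1]]'

```text
time_s: 16.45
ee_pos: [0.4945, 0.0068, 0.0071]
eef_rot: [3.141, 0.0, 1.752]
force: [-0.7, -0.2, 0.3]
grip_width: 0.0002
grip_force: 0.0
```

Request:
send_rows --motion '[[[0,0.05,0],[0,0,0],-1],[[0,0,0],[0,0,0],-1]]'

```text
time_s: 16.65
ee_pos: [0.4961, 0.007, 0.0069]
eef_rot: [3.142, 0.0, 1.751]
force: [0.2, -0.2, 0.2]
grip_width: 0.0005
grip_force: 0.0
```

Request:
send_rows --motion '[[[0,0.05,0],[0,0,0],-1],[[0,0,0],[0,0,0],-1]]'

```text
time_s: 16.85
ee_pos: [0.4974, 0.0073, 0.0068]
eef_rot: [-3.141, -0.0, 1.751]
force: [0.6, -0.1, 1.2]
grip_width: 0.0004
grip_force: 0.0
```

Request:
send_rows --motion '[[[0,0.05,0],[0,0,0],-1],[[0,0,0],[0,0,0],-1]]'

```text
time_s: 17.05
ee_pos: [0.4977, 0.0074, 0.0068]
eef_rot: [-3.138, -0.0, 1.752]
force: [-9.7, -1.0, 8.3]
grip_width: 0.0002
grip_force: 5.0
```

Request:
send_rows --motion '[[[0,0.03,0],[0,0,0],-1],[[0,0,0],[0,0,0],-1]]'

```text
time_s: 17.25
ee_pos: [0.4982, 0.0075, 0.0068]
eef_rot: [-3.138, -0.001, 1.752]
force: [-11.7, -2.6, 10.0]
grip_width: 0.0004
grip_force: 6.5
```

Request:
send_rows --motion '[[[0,0.022,0],[0,0,0],-1],[[0,0,0],[0,0,0],-1]]'

```text
time_s: 17.45
ee_pos: [0.4987, 0.0077, 0.0067]
eef_rot: [-3.137, -0.001, 1.752]
force: [-12.2, -2.4, 10.6]
grip_width: 0.0005
grip_force: 6.7
```

```bash
python3 - <<'E' 2>/dev/null
from meas import *
t=shot('top','t10'); o=get_obs(); print(o['ee_pos'],o['force'])
for f in ('t9','t10'): print(np.load(f'pics/{f}.npz')['pixels'][140:153,268:274].mean(1).astype(int).tolist())
E
```

```text
[0.49874658 0.00766254 0.00673188] [-13.49066015  -2.95273487  10.73684355]
[[39, 40, 40], [43, 45, 46], [45, 44, 48], [39, 41, 44], [28, 29, 32], [57, 60, 59], [111, 114, 111], [121, 124, 120], [103, 107, 103], [80, 85, 87], [51, 59, 74], [30, 43, 65], [50, 59, 60]]
[[119, 123, 128], [120, 124, 129], [117, 120, 125], [83, 85, 91], [42, 43, 45], [89, 93, 90], [173, 178, 171], [212, 217, 210], [211, 216, 208], [174, 184, 183], [109, 126, 153], [52, 87, 139], [43, 83, 141]]
```

Travel is now about 11.8–12 mm. Retreating and checking with the wrist camera from the same spot.

Request:
send_rows --motion '[[[0,-0.2,0],[0,0,0],-1],[[0,-0.4,-0.5],[0,0,0],-1],[[0,0,-1],[0,0,0],-1],[[0,0,-1],[0,0,0],-1],[[0,0,-1],[0,0,0],-1],[[0,0,-1],[0,0,0],-1],[[0,0.3,-0.9],[0,0,0],-1],[[-0.1,0.9,0],[0,0,0],-1],[[-0.2,0.9,0],[0,0,0],-1],[[-0.2,0.9,0],[0,0,0],-1],[[-0.2,0.9,0],[0,0,0],-1],[[-0.2,0.9,0],[0,0,0],-1]]'

```text
time_s: 18.7
ee_pos: [0.6302, 0.0039, 0.1688]
eef_rot: [3.141, -0.0, 1.751]
force: [0.4, -0.1, -0.0]
grip_width: 0.0003
grip_force: 0.0
```

Request:
send_rows --motion '[[[-0.2,0.9,0],[0,0,0],-1],[[-0.2,0.9,0],[0,0,0],-1],[[0,0,0],[0,0,0],-1],[[0,0,0],[0,0,0],-1],[[0,0,0],[0,0,0],-1]]'

```text
time_s: 19.2
ee_pos: [0.6839, 0.0018, 0.169]
eef_rot: [-3.141, -0.0, 1.751]
force: [-0.2, -0.7, -0.1]
grip_width: 0.0005
grip_force: 0.0
```

```bash
cat > pin.py <<'E'
from meas import *
M=np.array([.6053,.0260]); a=np.radians(10.5); u=np.array([np.cos(a),np.sin(a)]); n=np.array([-u[1],u[0]])
def edges(c,z=.041):
    "blue->white and white->black crossings along the pin's top line, head x in mm"
    K=np.array([[c['fx'],0,c['cx']],[0,c['fy'],c['cy']],[0,0,1]]); s=np.arange(.12,.155,.0002); o=[]
    for l in np.linspace(-.004,.004,9):
        P=np.c_[M+np.outer(s,u)+l*n,np.full(len(s),z)]; q=cv2.projectPoints(P,c['rvec'],c['tvec'],K,None)[0].astype(np.float32)
        o.append(cv2.remap(c['pixels'].astype(np.float32),q[...,0],q[...,1],cv2.INTER_LINEAR)[:,0])
    p=np.mean(o,0); r=p[:,0]; w=s[r>.5*(r[s<.126].mean()+r.max())] if 0 else s[(r>100)&(s<.147)]
    red=(p[:,0]>p[:,1]+30)&(s<.147); cam=-cv2.Rodrigues(c['rvec'])[0].T@c['tvec'].ravel()
    return (w.min()*1000).round(1),(w.max()*1000).round(1),int(red.sum()),((cam[:2]-M)@u*1000).round(1),(cam[2]*1000).round(1)
E
python3 - <<'E' 2>/dev/null
from pin import *
c=shot('wrist','w11'); o=get_obs(); print(o['time_s'],o['ee_pos'],o['force'])
for f in ('w9','w11'): print(f,edges(dict(np.load(f'pics/{f}.npz'))))
report(c)
A=pose(); ml=M+.035*u+.052*n; mr=M+.035*u-.052*n; print('knobs',ml,mr)
E
```

```text
19.25 [0.68391238 0.00185572 0.16932218] [-0.75871352  0.48753393  0.33842669]
w9 (np.float64(129.0), np.float64(139.0), 0, np.float64(72.5), np.float64(350.0))
w11 (np.float64(129.2), np.float64(140.4), 0, np.float64(73.3), np.float64(349.0))
yellow z 0.0231 [(554.4, 16.9, 86.4, 93.8, 10.44)]
tail by z [(519.1, 10.9, 24.8, 97.0, 2.62)]
tongue 0.0127 []
head z 0.0614 [(645.7, 32.5, 80.1, 173.7, 10.38)]
head whole [(594.5, -60.8, 318.0, 338.5, 10.49)]
bars z 0.1043 [(650.7, -16.8, 40.8, 15.9, 0.82), (632.0, 83.4, 13.8, 41.7, 85.16)]
disc [(630.5, 69.1, 14.5, 39.2, 86.28), (650.7, -5.8, 19.7, 41.6, 89.83)]
deck z 0.0008
knobs [0.63023767 0.0835075 ] [ 0.64919017 -0.01875101]
```

The visible band grew by 1.2 mm to 11.2 mm, with about 1 mm hidden by the block's edge. I move the camera directly over the pin to rule out red or a shortfall.

Request:
send_rows --motion '[[[0,0.8,0],[0,0,0],-1],[[0,0.8,0],[0,0,0],-1],[[0,0.3,0],[0,0,0],-1],[[0,0,0],[0,0,0],-1],[[0,0,0],[0,0,0],-1],[[0,0,0],[0,0,0],-1]]'

```text
time_s: 19.85
ee_pos: [0.74, 0.0119, 0.1694]
eef_rot: [3.141, 0.0, 1.751]
force: [-0.1, 0.1, -0.8]
grip_width: 0.0006
grip_force: 0.0
```

```bash
python3 - <<'E' 2>/dev/null
from pin import *
c=shot('wrist','w12'); o=get_obs(); print(o['time_s'],o['ee_pos'],o['eef_rot'],o['force'])
print(edges(c)); print(edges(c,.047),edges(c,.044))
K=np.array([[c['fx'],0,c['cx']],[0,c['fy'],c['cy']],[0,0,1]]); q=cv2.projectPoints(np.array([[*(M+.132*u),.041]]),c['rvec'],c['tvec'],K,None)[0].ravel().astype(int); print(q)
im=cv2.resize(c['pixels'][q[1]-30:q[1]+30,q[0]-40:q[0]+40],(560,420),interpolation=cv2.INTER_NEAREST); cv2.imwrite('pics/v12.png',im[:,:,::-1])
E
```

```text
19.9 [0.74010521 0.01190391 0.16948221] [3.14121247e+00 7.15316884e-05 1.75126629e+00] [-0.17474982 -0.28964289 -0.26811437]
(np.float64(128.6), np.float64(140.0), 0, np.float64(130.3), np.float64(349.5))
(np.float64(128.6), np.float64(139.8), 0, np.float64(130.3), np.float64(349.5)) (np.float64(128.6), np.float64(140.0), 0, np.float64(130.3), np.float64(349.5))
[279 154]
```

View pics/v12.png

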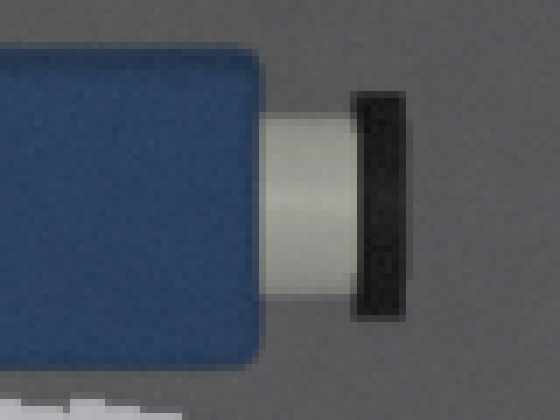

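Directly above, the white band runs from column 259 to 357 in the enlargement (14 source pixels at 0.84 mm, about 11.6 mm), and no red shows. A sub-pixel check decides whether a last nudge is needed.

```bash
python3 - <<'E' 2>/dev/null
from pin import *
ds=[camera('wrist') for _ in range(3)]; p=np.mean([d['pixels'].astype(float) for d in ds],0); c=ds[0]
row=p[146:160,268:302].mean(0); print(row.astype(int).tolist())
g=row[:,0]; blue=g[:5].mean(); wh=g[12:20].mean(); bk=g[26:29].mean() if 0 else g[24:29].min(); print(blue,wh,bk)
m=(p[140:168,268:302,0]); 
# area model: sub-pixel white length
i=np.arange(34); L=((g[5:16]-blue)/(wh-blue)).sum()+((g[16:26]-bk)/(wh-bk)).clip(0).sum(); print('white px (from 273):',L)
D=np.median(c['depth'][150:158,282:288]); print('depth white',D,'mm/px',D/c['fx']*1000,'len',L*D/c['fx']*1000)
col=p[130:180,282:290].mean(1)[:,0]; print(col.astype(int).tolist())
E
```

```text
[[42, 64, 94], [42, 64, 94], [42, 64, 94], [43, 64, 94], [42, 64, 94], [41, 62, 91], [37, 57, 85], [64, 73, 87], [143, 145, 139], [154, 155, 147], [153, 154, 146], [152, 154, 146], [152, 154, 146], [152, 154, 146], [152, 153, 146], [152, 153, 146], [152, 154, 146], [152, 153, 146], [152, 153, 146], [153, 154, 146], [152, 153, 146], [128, 129, 123], [50, 50, 49], [28, 28, 29], [31, 31, 32], [31, 31, 32], [31, 31, 32], [31, 30, 31], [41, 41, 42], [80, 80, 82], [87, 87, 89], [87, 86, 89], [87, 87, 89], [86, 86, 89]]
42.86666666666666 152.75595238095238 31.023809523809522
white px (from 273): 14.052998516651755
depth white 0.30721834 mm/px 0.8385671 len 11.784381910310078
[87, 87, 87, 87, 86, 87, 87, 82, 80, 80, 98, 126, 133, 137, 140, 142, 144, 146, 148, 150, 153, 156, 159, 156, 152, 149, 147, 145, 143, 141, 139, 135, 133, 130, 125, 116, 89, 81, 81, 84, 86, 87, 87, 86, 87, 87, 87, 86, 87, 87]
```

The band shows 11.75 mm with no red. One more 0.4 mm nudge, to a loaded TCP x of about 0.4992, brings it fully out.

Request:
send_rows --motion '[[[0,-0.9,0],[0,0,0],-1],[[0,-1,0],[0,0,0],-1],[[0.186,-0.937,0],[0,0,0],-1],[[0.186,-0.937,0],[0,0,0],-1],[[0.186,-0.937,0],[0,0,0],-1],[[0.186,-0.937,0],[0,0,0],-1],[[0.186,-0.937,0.3],[0,0,0],-1],[[0.186,-0.937,0.5],[0,0,0],-1],[[0.186,-0.937,0.7],[0,0,0],-1],[[0,0,0],[0,0,0],-1],[[0,0,0],[0,0,0],-1]]'

```text
time_s: 21.15
ee_pos: [0.4843, 0.0048, 0.1246]
eef_rot: [3.141, 0.0, 1.751]
force: [-0.4, 0.3, 0.3]
grip_width: 0.0002
grip_force: 0.0
```

```bash
python3 - <<'E' 2>/dev/null
from h import *
print(get_obs()['ee_pos']); plan(pose(),down([.4900,.0060,.0070],1.7514),6)
E
```

```text
[0.48425601 0.00483241 0.12459402]
rows 6 shift [0.001 0.032 0.653] turn [ 0.001  0.    -0.   ]
```

Request:
send_rows --motion '[[[0,0,0.9],[0,0,0],-1],[[0,0,0.9],[0,0,0],-1],[[0,0,0.9],[0,0,0],-1],[[0,0.1,0.7],[0,0,0],-1],[[0,0.1,0.5],[0,0,0],-1],[[0,0,0],[0,0,0],-1],[[0,0,0],[0,0,0],-1],[[0,0,0],[0,0,0],-1]]'

```text
time_s: 21.95
ee_pos: [0.4907, 0.0059, 0.008]
eef_rot: [3.14, 0.0, 1.751]
force: [0.1, -0.1, 0.1]
grip_width: 0.0003
grip_force: 0.0
```

Request:
send_rows --motion '[[[0,0.1,0],[0,0,0],-1],[[0,0.1,0],[0,0,0],-1],[[0,0,0],[0,0,0],-1],[[0,0,0],[0,0,0],-1]]'

```text
time_s: 22.35
ee_pos: [0.4958, 0.007, 0.007]
eef_rot: [3.141, 0.0, 1.751]
force: [0.8, -0.4, 0.2]
grip_width: 0.0007
grip_force: 0.0
```

Request:
send_rows --motion '[[[0,0.08,0],[0,0,0],-1],[[0,0,0],[0,0,0],-1],[[0,0,0],[0,0,0],-1]]'

```text
time_s: 22.65
ee_pos: [0.4981, 0.0075, 0.0069]
eef_rot: [-3.142, -0.0, 1.751]
force: [0.1, -0.3, -0.4]
grip_width: 0.0007
grip_force: 0.0
```

Request:
send_rows --motion '[[[0,0.04,0],[0,0,0],-1],[[0,0,0],[0,0,0],-1]]'

```text
time_s: 22.85
ee_pos: [0.4987, 0.0076, 0.0068]
eef_rot: [-3.14, -0.0, 1.751]
force: [-3.9, -0.5, 2.8]
grip_width: 0.0003
grip_force: 2.4
```

Request:
send_rows --motion '[[[0,0.03,0],[0,0,0],-1],[[0,0,0],[0,0,0],-1]]'

```text
time_s: 23.05
ee_pos: [0.4988, 0.0077, 0.0068]
eef_rot: [-3.138, -0.0, 1.752]
force: [-11.4, -1.7, 8.5]
grip_width: 0.0004
grip_force: 5.8
```

Request:
send_rows --motion '[[[0,0.017,0],[0,0,0],-1],[[0,0,0],[0,0,0],-1]]'

```text
time_s: 23.25
ee_pos: [0.4991, 0.0078, 0.0067]
eef_rot: [-3.138, -0.0, 1.752]
force: [-13.5, -2.6, 10.6]
grip_width: 0.0006
grip_force: 6.6
```

Retreating and taking the same overhead check of the pin.

Request:
send_rows --motion '[[[0,-0.2,0],[0,0,0],-1],[[0,-0.4,-0.5],[0,0,0],-1],[[0,0,-1],[0,0,0],-1],[[0,0,-1],[0,0,0],-1],[[0,0,-1],[0,0,0],-1],[[0,0,-1],[0,0,0],-1],[[0,0.3,-0.9],[0,0,0],-1],[[-0.1,0.95,0],[0,0,0],-1],[[-0.2,0.95,0],[0,0,0],-1],[[-0.2,0.95,0],[0,0,0],-1],[[-0.2,0.95,0],[0,0,0],-1],[[-0.2,0.95,0],[0,0,0],-1]]'

```text
time_s: 24.45
ee_pos: [0.638, 0.0054, 0.1688]
eef_rot: [3.141, -0.0, 1.751]
force: [0.4, 0.2, -0.1]
grip_width: 0.0002
grip_force: 0.0
```

Request:
send_rows --motion '[[[-0.2,0.95,0],[0,0,0],-1],[[-0.2,0.95,0],[0,0,0],-1],[[0,0.95,0],[0,0,0],-1],[[0,0.65,0],[0,0,0],-1],[[0,0,0],[0,0,0],-1],[[0,0,0],[0,0,0],-1],[[0,0,0],[0,0,0],-1]]'

```text
time_s: 25.15
ee_pos: [0.7417, 0.0122, 0.1692]
eef_rot: [3.141, 0.0, 1.751]
force: [0.7, 0.9, 0.7]
grip_width: 0.0005
grip_force: 0.0
```

```bash
python3 - <<'E' 2>/dev/null
from pin import *
c=shot('wrist','w13'); o=get_obs(); print(o['time_s'],o['ee_pos'],o['eef_rot'])
print(edges(c)); K=np.array([[c['fx'],0,c['cx']],[0,c['fy'],c['cy']],[0,0,1]]); q=cv2.projectPoints(np.array([[*(M+.134*u),.041]]),c['rvec'],c['tvec'],K,None)[0].ravel().astype(int)
p=c['pixels'][q[1]-7:q[1]+7,q[0]-17:q[0]+17].mean(0); print(p.astype(int).tolist()); g=p[:,0]; j=np.where(g>110)[0]; wh=np.median(g[j]); bl=g[:5].mean(); bk=g[j[-1]+2:j[-1]+6].min(); m=j[len(j)//2]
L=((g[j[0]-2:m]-bl)/(wh-bl)).clip(0).sum()+((g[m:j[-1]+4]-bk)/(wh-bk)).clip(0).sum(); print('white mm',L*.8386)
A=pose(); B=down([.631,.0833,.15],3.061); plan(A,B); plan(B,down([.631,.0833,.0785],3.061)); report(c)
E
```

```text
25.2 [0.74173322 0.01223958 0.16940122] [3.14123308e+00 5.20676421e-05 1.75125852e+00]
(np.float64(128.6), np.float64(140.4), 0, np.float64(132.0), np.float64(349.2))
[[42, 65, 94], [42, 64, 94], [43, 65, 95], [42, 64, 94], [43, 64, 94], [43, 64, 94], [43, 65, 94], [42, 64, 94], [42, 63, 92], [38, 57, 86], [58, 69, 87], [125, 129, 128], [152, 154, 146], [152, 154, 146], [152, 153, 146], [152, 153, 146], [152, 153, 146], [152, 153, 146], [152, 153, 146], [152, 153, 146], [151, 152, 146], [152, 153, 146], [152, 153, 146], [153, 154, 147], [150, 151, 143], [96, 97, 94], [39, 39, 40], [30, 29, 30], [30, 30, 32], [31, 31, 31], [31, 31, 32], [32, 33, 33], [52, 52, 53], [86, 86, 88]]
white mm 12.176185323752561
rows 11 shift [ 0.423 -0.07   0.059] turn [ 0.     0.    -0.992]
rows 3 shift [-0.    -0.     0.794] turn [-0.  0.  0.]
yellow z 0.0235 [(551.0, 16.0, 78.8, 93.9, 10.41)]
tail by z [(517.0, 11.5, 96.8, 24.5, 89.53)]
tongue nan []
head z 0.0614 [(646.4, 32.4, 82.0, 173.8, 10.51)]
head whole [(643.8, 31.9, 87.2, 173.8, 10.47)]
bars z 0.1043 [(652.0, -16.7, 42.0, 16.2, 0.67), (633.1, 83.4, 14.0, 42.9, 85.2)]
disc [(653.3, -8.5, 25.1, 42.8, 76.4), (633.2, 83.4, 41.5, 42.8, 2.72)]
deck z 0.0008
```

The band now shows 12.1 mm of white with no red, so the pin is done. Now knob_l at (631.2, 83.3) mm with its bar at -4.8°. Moving above it with the gripper half open.

Request:
send_rows --motion '[[[0.423,-0.07,0.059],[0,0,-0.992],-0.2],[[0.423,-0.07,0.059],[0,0,-0.992],0],[[0.423,-0.07,0.059],[0,0,-0.992],0],[[0.423,-0.07,0.059],[0,0,-0.992],0],[[0.423,-0.07,0.059],[0,0,-0.992],0],[[0.423,-0.07,0.059],[0,0,-0.992],0],[[0.423,-0.07,0.059],[0,0,-0.992],0],[[0.423,-0.07,0.059],[0,0,-0.992],0],[[0.423,-0.07,0.059],[0,0,-0.992],0],[[0.423,-0.07,0.059],[0,0,-0.992],0],[[0.423,-0.07,0.059],[0,0,-0.992],0],[[0,0,0],[0,0,0],0]]'

```text
time_s: 26.4
ee_pos: [0.6347, 0.0901, 0.1501]
eef_rot: [3.142, 0.0, 3.063]
force: [0.4, -0.4, -0.1]
grip_width: 0.0472
grip_force: 0.0
```

Request:
send_rows --motion '[[[0,0,0],[0,0,0],0],[[0,0,0],[0,0,0],0]]'

```text
time_s: 26.6
ee_pos: [0.6364, 0.0899, 0.1498]
eef_rot: [3.141, 0.001, 3.058]
force: [0.0, -0.2, -0.4]
grip_width: 0.0467
grip_force: 0.0
```

```bash
python3 - <<'E' 2>/dev/null
from pin import *
c=shot('wrist','w14'); o=get_obs(); print(o['time_s'],o['ee_pos'],o['eef_rot'],o['grip_width'],o['qpos'].round(2))
W=cloud(c); H,S,V=colors(c); red=((H<8)|(H>172))&(S>130); print('bars',rectw(c,red&(W[...,2]>.1015),.104,2))
plan(pose(),down([.6312,.0833,.0795],np.radians(175.2)),4)
E
```

```text
26.65 [0.63633676 0.08993701 0.14957739] [3.14151332e+00 3.89208735e-04 3.05853486e+00] 0.04718137842215722 [ 0.08  0.55  1.3   0.    1.29 -1.4 ]
bars [(649.4, -17.7, 40.7, 13.8, 0.95), (630.2, 83.5, 13.1, 40.4, 85.18)]
rows 4 shift [ 0.038 -0.059  0.584] turn [0.    0.001 0.001]
```

Request:
send_rows --motion '[[[0.08,-0.118,0.4],[0,0,0],0],[[0.08,-0.118,0.6],[0,0,0],0],[[0,0,0.7],[0,0,0],0],[[0,0,0.64],[0,0,0],0],[[0,0,0],[0,0,0],0],[[0,0,0],[0,0,0],0],[[0,0,0],[0,0,0],-1],[[0,0,0],[0,0,0],-1],[[0,0,0],[0,0,0],-1],[[0,0,0],[0,0,0],-1],[[0,0,0],[0,0,0],-1]]' --squeeze 30

```text
time_s: 27.75
ee_pos: [0.6306, 0.0824, 0.0796]
eef_rot: [-3.14, 0.0, 3.061]
force: [-1.8, -2.8, 2.0]
grip_width: 0.014
grip_force: 30.0
```

Request:
send_rows --motion '[[[0,0,0],[0,0,0.7],-1],[[0,0,0],[0,0,0.8],-1],[[0,0,0],[0,0,0.8],-1],[[0,0,0],[0,0,0.8],-1],[[0,0,0],[0,0,0.8],-1],[[0,0,0],[0,0,0.8],-1],[[0,0,0],[0,0,0.8],-1],[[0,0,0],[0,0,0.8],-1],[[0,0,0],[0,0,0.8],-1],[[0,0,0],[0,0,0.8],-1],[[0,0,0],[0,0,0],-1]]'

```text
time_s: 28.85
ee_pos: [0.6311, 0.0831, 0.0796]
eef_rot: [3.14, 0.001, 2.111]
force: [3.7, -1.9, 0.1]
grip_width: 0.014
grip_force: 30.0
```

```bash
python3 - <<'E'
from h import *
o=get_obs(); print(o['ee_pos'],o['eef_rot'],o['force'],o['moment'],o['grip_width'])
E
```

```text
[0.63109916 0.08314675 0.07963067] [3.14045556e+00 9.70260180e-04 2.11110395e+00] [ 3.67817936 -1.87116564  0.06043315] [-0.38395936 -0.82794895 -0.05907225] 0.014019833109388665
```

Request:
send_rows --motion '[[[0,0,0],[0,0,0.6],-1],[[0,0,0],[0,0,0.5],-1],[[0,0,0],[0,0,0.4],-1],[[0,0,0],[0,0,0],-1]]'

```text
time_s: 29.25
ee_pos: [0.6312, 0.0832, 0.0796]
eef_rot: [3.14, 0.001, 1.935]
force: [4.9, -1.9, 0.7]
grip_width: 0.0139
grip_force: 30.0
```

Request:
send_rows --motion '[[[0,0,0],[0,0,0.25],-1],[[0,0,0],[0,0,0.25],-1],[[0,0,0],[0,0,0],-1],[[0,0,0],[0,0,0],-1]]'

```text
time_s: 29.65
ee_pos: [0.6312, 0.0834, 0.0796]
eef_rot: [3.14, 0.001, 1.877]
force: [4.9, -1.5, 1.4]
grip_width: 0.0142
grip_force: 30.6
```

```bash
python3 - <<'E'
from h import *
o=get_obs(); print(o['ee_pos'],o['eef_rot'],o['force'],o['moment'],o['grip_width'],o['tau'][5])
E
```

```text
[0.63115464 0.08335469 0.07963062] [3.14007932e+00 6.97027440e-04 1.87687416e+00] [ 4.88871963 -1.54387717  1.43788712] [-0.34319483 -1.14870388  0.52722418] 0.01417966936763306 0.5896732583642006
```

Request:
send_rows --motion '[[[0,0,0],[0,0,0.25],-1],[[0,0,0],[0,0,0],-1],[[0,0,0],[0,0,0],-1]]'

```text
time_s: 29.95
ee_pos: [0.6311, 0.0835, 0.0797]
eef_rot: [3.14, 0.0, 1.847]
force: [5.3, -0.3, -0.0]
grip_width: 0.0146
grip_force: 31.0
```

```bash
python3 - <<'E'
from h import *
o=get_obs(); print(o['ee_pos'],o['eef_rot'],o['force'],o['moment'],o['grip_width'],o['tau'][5])
B=pose(); B[2,3]=.15; plan(B,down([.6500,-.0177,.15],np.radians(180.9)))
E
```

```text
[0.63106888 0.08351237 0.07965654] [3.14017884e+00 3.71129894e-04 1.84652197e+00] [ 5.25532328 -0.34890164 -0.03302753] [-0.14641693 -1.15215987  0.54960656] 0.014595032445174724 0.6247838772833347
rows 11 shift [-0.246 -0.228 -0.   ] turn [ 0.001  0.001 -0.993]
```

Knob_l is at its stop: the moment saturates at 0.55 N·m and the bar starts slipping in the pads. Releasing, rising and going to knob_r.

Request:
send_rows --motion '[[[0,0,0],[0,0,0],0],[[0,0,0],[0,0,0],0],[[0,0,0],[0,0,0],0],[[0,0,-0.4],[0,0,0],0],[[0,0,-0.9],[0,0,0],0],[[0,0,-1],[0,0,0],0]]'

```text
time_s: 30.55
ee_pos: [0.6302, 0.0834, 0.1493]
eef_rot: [-3.14, -0.0, 1.843]
force: [-0.8, 0.7, -0.8]
grip_width: 0.0472
grip_force: 0.0
```

Request:
send_rows --motion '[[[-0.246,-0.228,0],[0,0,-0.993],0],[[-0.246,-0.228,0],[0,0,-0.993],0],[[-0.246,-0.228,0],[0,0,-0.993],0],[[-0.246,-0.228,0],[0,0,-0.993],0],[[-0.246,-0.228,0],[0,0,-0.993],0],[[-0.246,-0.228,0],[0,0,-0.993],0],[[-0.246,-0.228,0],[0,0,-0.993],0],[[-0.246,-0.228,0],[0,0,-0.993],0],[[-0.246,-0.228,0],[0,0,-0.993],0],[[-0.246,-0.228,0],[0,0,-0.993],0],[[-0.246,-0.228,0],[0,0,-0.993],0],[[0,0,0],[0,0,0],0]]'

```text
time_s: 31.75
ee_pos: [0.6433, -0.0196, 0.1489]
eef_rot: [-3.141, 0.0, -3.128]
force: [0.5, 0.9, -0.6]
grip_width: 0.0466
grip_force: 0.0
```

Request:
send_rows --motion '[[[0,0,0],[0,0,0],0],[[0,0,0],[0,0,0],0]]'

```text
time_s: 31.95
ee_pos: [0.6427, -0.0184, 0.1486]
eef_rot: [3.142, 0.0, -3.132]
force: [1.1, -0.3, 0.1]
grip_width: 0.0468
grip_force: 0.0
```

```bash
python3 - <<'E' 2>/dev/null
from pin import *
c=shot('wrist','w15'); o=get_obs(); print(o['time_s'],o['ee_pos'],o['eef_rot'],o['grip_width'],o['qpos'].round(2))
W=cloud(c); H,S,V=colors(c); red=((H<8)|(H>172))&(S>130); print('bars',rectw(c,red&(W[...,2]>.1015),.104,2))
plan(pose(),down([.6500,-.0177,.0795],np.radians(180.9)),4)
E
```

```text
32.0 [ 0.64276505 -0.01841529  0.14853779] [ 3.14153732e+00  1.14552607e-04 -3.13123945e+00] 0.0468243675777279 [-0.09  0.55  1.3   0.    1.29 -1.67]
bars [(630.3, 82.4, 14.3, 41.0, 20.56), (649.4, -18.9, 40.7, 13.4, 0.93)]
rows 4 shift [-0.06   0.005  0.575] turn [ 0.     0.    -0.011]
```

Knob_l's bar is now at -69.4°, i.e. 79.9° clockwise against a stop at 80.2°. Descending on knob_r.

Request:
send_rows --motion '[[[-0.12,0,0.4],[0,0,0],0],[[-0.12,0,0.6],[0,0,0],0],[[0,0,0.7],[0,0,0],0],[[0,0,0.6],[0,0,0],0],[[0,0,0],[0,0,0],0],[[0,0,0],[0,0,0],0],[[0,0,0],[0,0,0],-1],[[0,0,0],[0,0,0],-1],[[0,0,0],[0,0,0],-1],[[0,0,0],[0,0,0],-1],[[0,0,0],[0,0,0],-1]]' --squeeze 30

```text
time_s: 33.1
ee_pos: [0.6503, -0.0198, 0.0796]
eef_rot: [-3.14, 0.0, -3.13]
force: [-0.1, -4.0, 2.3]
grip_width: 0.0139
grip_force: 30.0
```

Request:
send_rows --motion '[[[0,0,0],[0,0,0.8],-1],[[0,0,0],[0,0,0.9],-1],[[0,0,0],[0,0,0.9],-1],[[0,0,0],[0,0,0.9],-1],[[0,0,0],[0,0,0.9],-1],[[0,0,0],[0,0,0.9],-1],[[0,0,0],[0,0,0.9],-1],[[0,0,0],[0,0,0.9],-1],[[0,0,0],[0,0,0.9],-1],[[0,0,0],[0,0,0.8],-1],[[0,0,0],[0,0,0],-1]]'

```text
time_s: 34.2
ee_pos: [0.6505, -0.0196, 0.0796]
eef_rot: [3.141, 0.002, 2.094]
force: [-0.4, -4.2, 0.7]
grip_width: 0.014
grip_force: 30.0
```

Request:
send_rows --motion '[[[0,0,0],[0,0,0.6],-1],[[0,0,0],[0,0,0.5],-1],[[0,0,0],[0,0,0.25],-1],[[0,0,0],[0,0,0.25],-1],[[0,0,0],[0,0,0],-1],[[0,0,0],[0,0,0],-1]]'

```text
time_s: 34.8
ee_pos: [0.6506, -0.0196, 0.0797]
eef_rot: [3.141, 0.002, 1.906]
force: [0.7, -5.3, 0.3]
grip_width: 0.0138
grip_force: 30.1
```

```bash
python3 - <<'E'
from h import *
o=get_obs(); print(o['ee_pos'],o['eef_rot'],o['force'],o['moment'],o['grip_width'],o['tau'][5])
E
```

```text
[ 0.65055523 -0.01962009  0.0796614 ] [3.14086261e+00 1.73171388e-03 1.90577428e+00] [ 0.73950849 -5.32232002  0.28761257] [-1.06112369 -0.43557408  0.41326408] 0.013815918754815953 0.4580362234264612
```

Request:
send_rows --motion '[[[0,0,0],[0,0,0.25],-1],[[0,0,0],[0,0,0.2],-1],[[0,0,0],[0,0,0],-1],[[0,0,0],[0,0,0],-1]]'

```text
time_s: 35.2
ee_pos: [0.6505, -0.0194, 0.0797]
eef_rot: [3.141, 0.001, 1.852]
force: [0.3, -5.9, 1.1]
grip_width: 0.0146
grip_force: 31.3
```

```bash
python3 - <<'E'
from h import *
o=get_obs(); print(o['ee_pos'],o['eef_rot'],o['force'],o['moment'],o['grip_width'],o['tau'][5])
E
```

```text
[ 0.65046571 -0.01942864  0.07965865] [3.14098473e+00 1.40621318e-03 1.85201009e+00] [ 0.2579643  -5.92210461  1.12596032] [-1.14278585 -0.28862057  0.6654523 ] 0.014628817746629183 0.7053101621568203
```

Request:
send_rows --motion '[[[0,0,0],[0,0,0],0],[[0,0,0],[0,0,0],0],[[0,0,0],[0,0,0],0],[[0,0,-0.4],[0,0,0],0],[[0,0,-0.9],[0,0,0],0],[[0,0,-1],[0,0,0],0],[[0,0.6,-0.7],[0,0,0],0],[[0,0.9,0],[0,0,0],0],[[0,0.9,0],[0,0,0],0],[[0,0,0],[0,0,0],0],[[0,0,0],[0,0,0],0],[[0,0,0],[0,0,0],0]]'

```text
time_s: 36.4
ee_pos: [0.7188, 0.001, 0.1698]
eef_rot: [3.141, 0.0, 1.851]
force: [-0.5, -1.0, 0.2]
grip_width: 0.0471
grip_force: 0.0
```

```bash
python3 - <<'E' 2>/dev/null
from pin import *
c=shot('wrist','w16'); o=get_obs(); print(o['time_s'],o['ee_pos'],o['eef_rot'],o['force'])
W=cloud(c); H,S,V=colors(c); red=((H<8)|(H>172))&(S>130); print('bars',rectw(c,red&(W[...,2]>.1015),.104,2)); print(edges(c)); report(c)
t=shot('top','t16'); d=cv2.absdiff(t['pixels'],np.load('pics/top0.npz')['pixels'])
im=c['pixels'].copy(); cv2.imwrite('pics/w16.png',im[:,:,::-1])
E
```

```text
36.45 [0.71884874 0.00093891 0.16989843] [3.14129415e+00 1.04645110e-04 1.85135462e+00] [-0.07355351 -0.38023399  0.30647447]
bars [(651.0, -17.9, 14.1, 41.0, 20.81), (632.0, 83.2, 13.9, 41.0, 20.1)]
(np.float64(128.8), np.float64(140.4), 0, np.float64(100.0), np.float64(349.8))
yellow z 0.0237 [(553.1, 16.3, 82.8, 95.1, 10.42)]
tail by z [(522.5, 10.9, 25.0, 96.3, 7.05)]
tongue 0.004 []
head z 0.0614 [(645.9, 33.3, 80.7, 173.5, 10.6)]
head whole [(607.0, -72.3, 406.0, 152.5, 80.89)]
bars z 0.1043 [(651.2, -17.1, 15.6, 42.1, 19.21), (632.6, 83.3, 15.2, 41.1, 19.95)]
disc [(659.0, -12.2, 23.7, 43.3, 36.23), (644.0, 87.6, 17.7, 41.3, 18.66)]
deck z 0.0008
```

View pics/w16.png

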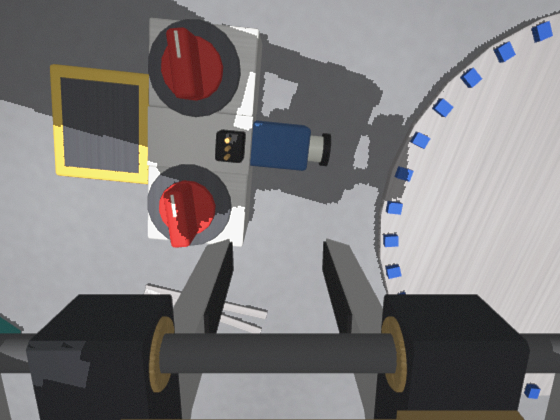

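The final view shows both knob bars crosswise at the stop angle ((190,62) and (187,208)). The white band is whole at (320,148) with no red, the blade is in the gap, and the gripper is clear. Handing in.

```bash
python3 -c "
from station import *
print(hand_in())"
```

```text
the job is handed in; nothing more can be done
None
```

I handed the job in at 36 s: the blade is in the gap, about 12.1 mm of white band shows with no red, and both knobs were then turned to their end stops; the hand-in returned no verdict.

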